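Snap a sensor cover home with bench pliers

ROBOT

A 6-joint arm with a two-finger parallel gripper is mounted at the origin on the work surface. World frame = base frame: x ahead of the robot, y to its left, z up, the work surface at z = 0. Lengths are in mm, angles in rad, forces in N, time in s.
With the tool pointing down it reaches from about 300 to 950 mm from the base axis. Payload 3.1 kg.
Tool frame: the origin (TCP) lies between the finger pads; the fingertips stand 14 mm ahead of it and the grasp point (between the pads) lies 5 mm behind it; z points along the fingers, y is the direction in which the jaws open and shut (so a half turn about z gives the same grasp; the last joint's range is limited). The gripper opens to 85 mm and grips with 20 to 120 N. Pads are 22 mm wide; open, the fingers measure 114 mm over their backs; the gripper's body (76 mm by 85 mm) begins 54 mm behind the grasp point. The pads swing forward as they close: fully open they stand 13 mm farther back than shut.
Start: joints at [1.041, 0.308, 1.634, -0, 1.2, -0.07], TCP at [277.381, 560.082, 219.772] pointing down, gripper open.
Joint ranges: [-3.06, 3.06], [-0.79, 1.96], [0.05, 2.63], [-1.19, 4.34], [0.05, 2.64], [-2.94, 2.94]. Speed limits (rad/s): [2.79, 2.79, 3.14, 3.14, 3.14, 3.14].

INTERFACE

Orientations are given as a rotation vector (axis times angle).
In Python, from cell import arm, optics, nets gives the robot as it stands.
- The arm moves only by the shell command python3 -m creep 'ROWS' [FORCE]. ROWS is a JSON object of lists of equal length, an entry for each row: "fingers": the opening, from -1 (shut) to 1 (fully open); "xyz": the shift along the world's x, y, z in mm, a list of three; "rot": the turn, a rotation vector about the world's x, y, z in rad, a list of three. In form: {"fingers": [fingers, ...], "xyz": [[tx, ty, tz], ...], "rot": [[ax, ay, az], ...]}. A call has exactly 10 rows; each row shifts and turns the pose as measured when the row begins; what a row does not reach is not made up. A row lasts 1/12 s, in which the tool goes at most 41.7 mm and 7.16 degrees, less where a joint would pass 70% of its speed; a pose out of reach is approached as far as the arm can. A call with a gripper value outside its range is refused whole. The fingers move at their own pace and stop on an object; FORCE is the grip in N (left out, the last holds). Time passes only in rows, so rows that do not move let the fingers close, or fill a call up. It gives the time, the measured TCP pose, the force and the opening at its end, in the units of the state.
- arm.observe(): the state, without advancing time (a new reading comes with each control period).
- optics.get_image(name): name is "scene" or "top" or "wrist"; returns the picture (400x640x3 uint8, red, green, blue); there is no depth.
- optics.calibration(name): a dict with "camera_matrix" (3x3 intrinsics, pixels), "xyz" and "attitude" of the camera in the world. Camera axes: x right, y down, z forward; pixel columns grow to the right and rows downward; lengths in mm; the calibration is good to about 2 mm. A picture is of the moment at which its call begins: read the wrist's pose just before it. calibration takes no time and is no camera call; for the wrist camera it gives the pose at the moment of the call.
- arm.finish_job(): hands the job in, once; it reports no verdict.
Trained networks look in the newest picture that a camera, given by its name, has taken for a name from the list of things; names that differ only in an ending like _2 or _b are one class to them, and where a whole thing is asked for, a point or a joint stands for the part that bears it (a point fixed in the world has none). Each returns a list of dicts, best first, with "conf" (0 to 1); they miss things now and then, are a little off and sometimes report something else, mostly with a low value. They report only what shows in the picture. A call takes as long as a camera call. They do not tell look-alikes from the thing itself.
- nets.spot_in(label, camera): "bbox" ([left, top, right, bottom] in pixels, round what is visible of it).
- nets.regions_of(label, camera): "mask" (400x640 bool, what is visible of it) and "bbox" ([left, top, right, bottom] in pixels, round what is visible of it).
- nets.pinpoint(label, camera): "xy" ([column, row] in pixels: a listed point, or the origin of a listed thing).
The state is a dict: "time": time; "qpos": joint angles; "joint_vel": joint speeds; "joint_torque": joint torques, N m; "position": TCP position; "tcp_rot": TCP orientation; "ft_force": force on the tool from outside, world axes, zero at the start; "moment": the same for the moment, N m; "gripper_width": finger opening in mm.
Only numpy, scipy, OpenCV 4.12 (cv2) and the standard library are available. Lean on these libraries where they do the work, as an engineer would, in place of code of your own. Each camera call takes 0.05 s, during which the arm holds its last target. There are 200 camera calls.

TASK

Stand the small white wireless sensor upright between the pads of the red-handled pliers, its back towards the square fixed pad and its loose grey cover towards the round screw foot, and let go of it. Squeeze the free handle towards the clamped one until you feel the cover's resistance peak and give, and stop there before the shell is crushed; press the cover home with the pliers only, not with the fingers. Let the handles spring fully open again, stand the closed sensor upright in the black tray without dropping it, and leave the bottle, the screwdriver and the tin where they are.

Things in the scene. Friction and masses are not known exactly. Their poses are not given: they have to be found in the camera images.
- sensor_mid (a point): Centre of the loose sensor's white back shell, 25 mm above its underside. The shell is 34 mm (x) by 16 mm (y) by 50 mm high (z up), back face at y = +8 mm. The grey cover is on its -y side, outer face at y = -21.4 mm while loose, -18 mm when home. Grasp across the 34 mm, centred on this point: the cover is 2 mm narrower at each end, so the fingers clear it. About 80 g in all.
- pliers: Steel pliers with red handles lying level in a mount fixed to the bench, mid-plane 26 mm high. Origin on the bench under the pivot (boss radius 16 mm, top 41 mm high); x points to the jaws, y to the free handle's side, z up. The clamped handle ends at (-205, -57) mm. The fixed jaw is on the +y side: white pad x 55 to 85 mm, flat face at y = +15 mm, 14 to 38 mm high; jaw bars beyond y = 32 mm.
- seat (a point): Where sensor_mid is when the sensor stands on the bench with its back flat on the fixed pad: (70, 7, 25) mm in the pliers' frame, same axes. The sensor's yaw is then the pliers' yaw, cover facing -y. It may be left standing off the pad by up to 6 mm (the squeeze slides it home): with the handle open, 13 to 29 mm are free between the loose cover and the screw foot.
- jaw_boss (a point): Boss at the end of the moving jaw, 26 mm above the bench; moves with the free handle. Through it runs an adjusting screw with a white domed foot, 18 mm across, that presses the middle of the cover. The screw is set differently each time (by 16 mm) and is not measured. The foot is rubber-backed, 30 N/mm; more than 36 N from it crushes the shell.
- handle (a joint): Closing angle of the free handle about the pivot, rad: 0 = sprung fully open; grows, anticlockwise from above, as it closes towards the clamped handle; limit 0.55. The spring pushes it open with 1.1 N (open) to 2.8 N (closed) at handle_grip. With the sensor on the pad the foot meets the loose cover anywhere from 0.18 to 0.43 rad, depending on the screw.
- handle_grip (a point): Point on the free handle's axis where it is pushed, from the outer (+y) side, with closed fingertips: (-175, 58) mm from the pivot when open, 26 mm above the bench; turns with the handle. Round bar 18 mm thick, nearly along the pliers' x when open, 85 to 205 mm behind the pivot. Pushed here, the cover gives at about 11 N, the force falls by half or more, and the shell is crushed at 16 N.
- tray: Black tray fixed on the bench, 130 mm (x) by 110 mm (y), 22 mm high, walls and floor 3 mm thick, open on top. Origin under its centre.
- flux: Clear dropper bottle with a red cap, 26 mm across, 75 mm high, standing; bystander. Origin under its centre.
- driver: Screwdriver, 140 mm long, lying on the bench; bystander.
- tin: Green tip-cleaner tin, 58 mm across, 32 mm high; bystander. Origin under its centre.
Not all that is in view belongs to the job. Of the things that look like the part that bears sensor_mid, the smallest one is meant.

How it is judged (in metres and radians):
On the way, in this order (a step that is already met when the one before it is completed fails the run):
1. the sensor stands upright between the pads, cover still loose and facing the screw foot, let go (x of sensor_mid in the frame of seat between -0.01 and 0.01 m and y of sensor_mid in the frame of seat between -0.022 and 0.004 m and height (world z) of sensor_mid below 0.029 m and angle between sensor_mid's own z axis and vertical below 0.1 rad and value of joint cover below 0.0012 m and contact force between the fingers and sensor below 0.3 N and y of cover in the frame of seat below -0.012 m), for 0.2 s.
2. the cover is snapped home with the handles closed on the sensor (value of joint cover above 0.0029 m and value of joint handle above 0.15 rad and horizontal distance between sensor_mid and seat below 0.014 m and contact force between the fingers and sensor below 0.3 N), for 0.1 s.
At the end, for the whole second after the job is handed in: The sensor stands upright (within 0.1 rad) and at rest on the floor of the black tray, its cover snapped home (at least 2.9 of its 3.4 mm), and the pliers' free handle is sprung open again (below 0.04 rad) (value of joint cover above 0.0029 m and value of joint handle below 0.04 rad and x of sensor_mid in the frame of tray between -0.055 and 0.055 m and y of sensor_mid in the frame of tray between -0.045 and 0.045 m and height (world z) of sensor_mid below 0.034 m and angle between sensor_mid's own z axis and vertical below 0.1 rad and linear speed of sensor below 0.02 m/s); the robot touches nothing.
It fails at once if the shell is crushed: the foot presses the sensor with more than 36 N (contact force between handle and sensor above 36 N).
It fails at once if the cover is pressed with the fingers (more than 8 N) (contact force between the fingers and cover above 8 N).
It fails at once if the sensor is dropped: let go in the air with its underside more than 17 mm above the bench (contact force between sensor and anything else below 0.02 N and height (world z) of sensor_mid above 0.042 m).
It fails at once if a bystander is moved more than 30 mm or the bottle is knocked over (distance of any of flux, driver, tin from where it was at the start of the episode above 0.03 m or angle between flux's own z axis and vertical above 0.4 rad).
It also fails if it takes over 72 s, if anything falls off the work surface, if the arm or the gripper's body presses on something with over 40 N, if the wrist force passes 120 N, or if a joint passes its speed limit or range.

## Working session

There is one attempt and no reset: what is moved stays moved. The work goes in short steps, Python scripts to look and compute and a shell command to move; the robot and the scene stay as the last step left them, time stands still between calls to the robot, and variables do not carry over. Pictures are saved under pics/ and viewed, about 8 in all and at most 12, crops included, and the job is handed in when it is done.

```bash
ls; mkdir -p pics
cat > h.py <<'E'
import numpy as np, cv2
from scipy.spatial.transform import Rotation as R
from cell import arm, optics, nets
def cal(n):
    c=optics.calibration(n); K=np.array(c["camera_matrix"]); p=np.array(c["xyz"]); a=np.array(c["attitude"])
    Rm=a if a.shape==(3,3) else R.from_rotvec(a).as_matrix()
    return K,p,Rm
def back(n,uv,z,c=None):
    K,p,Rm=c or cal(n); d=Rm@np.linalg.inv(K)@np.array([uv[0],uv[1],1.0]); return p+d*(z-p[2])/d[2]
def proj(n,P,c=None):
    K,p,Rm=c or cal(n); q=K@(Rm.T@(np.array(P)-p)); return q[:2]/q[2]
def save(im,f): cv2.imwrite(f,cv2.cvtColor(im,cv2.COLOR_RGB2BGR))
E
python3 - <<'E'
from h import *
print(optics.calibration("top")); print(optics.calibration("scene")["xyz"]); print(arm.observe())
a=optics.get_image("top"); save(a,"pics/top.png")
Z={"sensor_mid":25,"pliers":0,"jaw_boss":26,"handle_grip":26,"tray":0,"flux":0,"tin":0,"seat":25}
for l,z in Z.items():
    for d in nets.pinpoint(l,"top")[:4]: print(l,round(d["conf"],2),np.round(d["xy"]),np.round(back("top",d["xy"],z)))
b=optics.get_image("scene"); save(b,"pics/scene.png")
for l,z in Z.items():
    for d in nets.pinpoint(l,"scene")[:4]: print("S",l,round(d["conf"],2),np.round(d["xy"]),np.round(back("scene",d["xy"],z)))
E
```

```text
pics
{'camera_matrix': array([[366.46689904,   0.        , 320.62340364],
       [  0.        , 366.46689904, 198.87013254],
       [  0.        ,   0.        ,   1.        ]]), 'xyz': array([404.38991057,  48.75741765, 775.55802124]), 'attitude': array([-2.10106443,  2.15598618, -0.19401572])}
[1152.18135794  241.62247509  736.69763157]
{'time': 0.0, 'qpos': array([ 1.04130377e+00,  3.08999487e-01,  1.63518158e+00, -2.93653553e-05,
        1.19970593e+00, -6.96743874e-02]), 'joint_vel': array([ 1.13625549e-03,  1.71989212e-03, -5.59719400e-06, -1.40727557e-03,
       -1.10593564e-03,  2.28259513e-03]), 'joint_torque': array([-1.06213698e-03, -4.15260708e+01, -2.76660043e+01, -1.63543727e-04,
        1.02286067e-02, -5.45668513e-06]), 'position': array([276.95526565, 559.34175875, 218.55291441]), 'tcp_rot': array([-0.7157693 , -3.05829642,  0.0034554 ]), 'ft_force': array([-0.85457933,  0.32617897, -0.10584607]), 'moment': array([0.00273597, 0.03210624, 0.00542441]), 'gripper_width': 85.21992160941193}
sensor_mid 0.9 [191. 163.] [625. 318.  25.]
sensor_mid 0.81 [238. 171.] [605. 217.  25.]
sensor_mid 0.63 [274. 136.] [679. 141.  25.]
pliers 0.58 [358. 202.] [536. -34.   0.]
handle_grip 0.95 [449. 206.] [ 518. -221.   26.]
tray 0.86 [232. 248.] [444. 233.   0.]
flux 0.63 [321. 134.] [690.  41.   0.]
flux 0.62 [450. 210.] [ 514. -232.    0.]
tin 0.75 [389. 119.] [ 723. -114.    0.]
seat 0.7 [330. 209.] [519.  26.  25.]
S sensor_mid 0.93 [412. 260.] [602. 221.  25.]
S sensor_mid 0.74 [464. 277.] [611. 317.  25.]
S sensor_mid 0.73 [361. 279.] [671. 144.  25.]
S pliers 0.6 [291. 211.] [538. -42.   0.]
S jaw_boss 0.7 [309. 230.] [594.  18.  26.]
S handle_grip 0.61 [217. 176.] [ 513. -220.   26.]
S tray 0.83 [429. 210.] [445. 229.   0.]
S flux 0.44 [291. 213.] [542. -40.  -0.]
S tin 0.61 [219. 271.] [ 721. -114.    0.]
S seat 0.73 [327. 200.] [507.  27.  25.]
```

View pics/top.png

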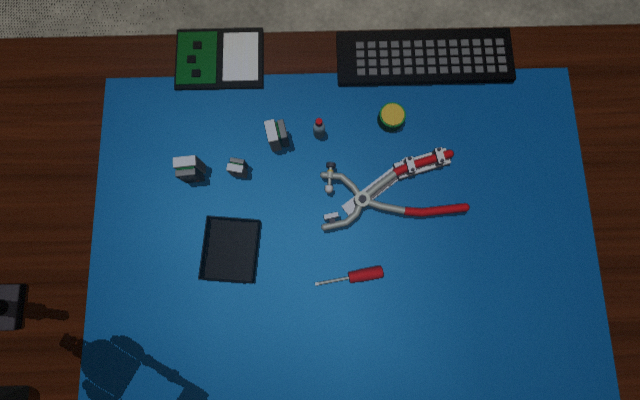

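View pics/scene.png

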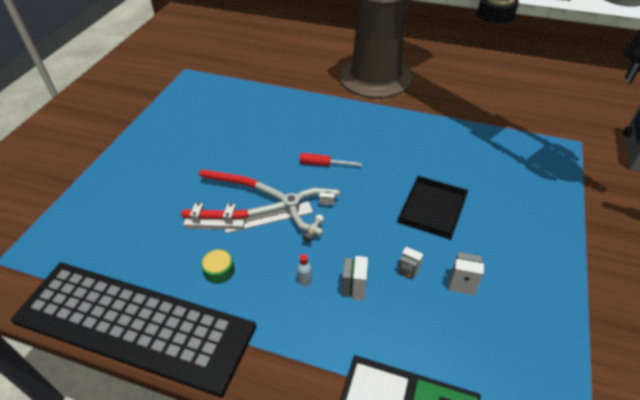

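The small sensor is at about (236,165) px in the top view, with two larger look-alikes beside it. The pliers' pivot is at (362,200), with the fixed pad at (331,216). Moving over for a wrist view.

```bash
python3 - <<'E'
from h import *
s=arm.observe(); Rt=R.from_rotvec(s["tcp_rot"]).as_matrix(); print(Rt.round(2))
K,p,Rm=cal("wrist"); print(Rt.T@(p-s["position"]),(Rt.T@Rm).round(2),K[0,0])
E
python3 -m creep '{"fingers":[1,1,1,1,1,1,1,1,1,1],"xyz":[[26,-29,4],[26,-29,4],[26,-29,4],[26,-29,4],[26,-29,4],[26,-29,4],[26,-29,4],[26,-29,4],[26,-29,4],[26,-29,4]],"rot":[[0,0,0],[0,0,0],[0,0,0],[0,0,0],[0,0,0],[0,0,0],[0,0,0],[0,0,0],[0,0,0],[0,0,0]]}'
```

```text
[[-0.9   0.44  0.  ]
 [ 0.44  0.9   0.  ]
 [-0.    0.   -1.  ]]
[ 8.33649653e+01  4.27266298e-02 -1.53806516e+02] [[-0.   -0.95 -0.32]
 [ 1.   -0.   -0.  ]
 [ 0.   -0.32  0.95]] 321.44042362871613
time: 1.73
position: [539.3, 263.6, 261.6]
tcp_rot: [-0.691, -3.063, -0.007]
ft_force: [1.2, 1.2, 0.7]
gripper_width: 85.5
```

```bash
cat > look.py <<'E'
import sys
from h import *
def look(labels,f):
    c=cal("wrist"); im=optics.get_image("wrist"); save(im,f)
    for l,z in labels:
        for d in nets.pinpoint(l,"wrist")[:4]: print(l,round(d["conf"],2),np.round(d["xy"]),np.round(back("wrist",d["xy"],z,c),1))
    return c,im
E
python3 - <<'E'
from look import *
c,im=look([("sensor_mid",25),("tray",0)],"pics/w1.png")
for d in nets.regions_of("sensor_mid","wrist"): print(d["conf"],d["bbox"])
E
```

```text
sensor_mid 0.59 [384. 202.] [621.9 316.6  25. ]
sensor_mid 0.58 [283. 290.] [683.  138.4  25. ]
sensor_mid 0.56 [311. 221.] [605.  219.7  25. ]
tray 0.71 [265.  98.] [442.2 235.6   0. ]
0.79 [357.1, 173.5, 412.4, 226.2]
0.75 [257.6, 262.3, 301.4, 322.4]
0.73 [296.9, 209.5, 326.5, 245.9]
```

View pics/w1.png

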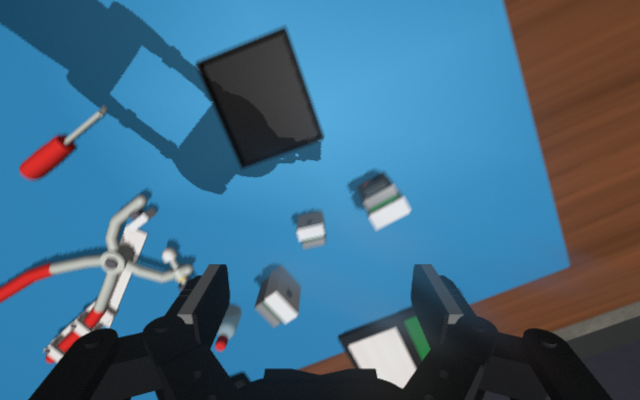

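Run:
```python
from h import *
im=cv2.imread("pics/w1.png")[165:335,240:430]
cv2.imwrite("pics/w1c.png",cv2.resize(im,None,fx=3.5,fy=3.5,interpolation=cv2.INTER_CUBIC))
```

```text
(no output)
```

View pics/w1c.png

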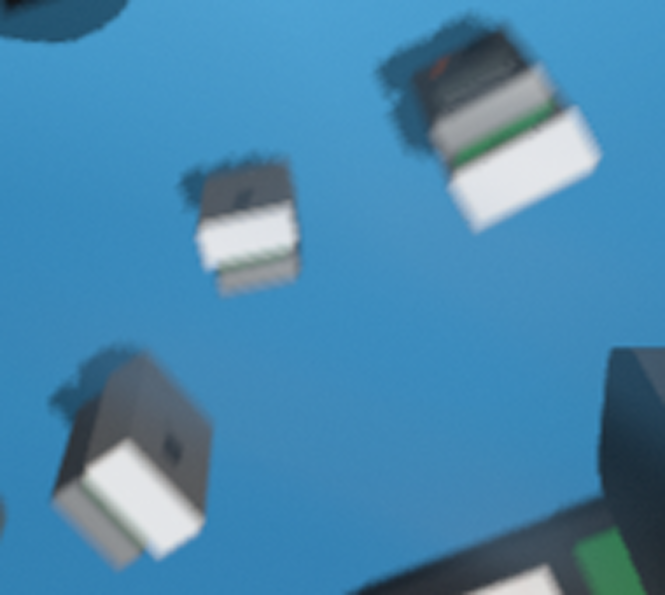

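Run:
```python
from h import *
c=cal("wrist")
P=[back("wrist",(u/3.5+240,v/3.5+165),50,c)[:2] for u,v in [(198,235),(293,204),(208,270),(299,241)]]
P=np.array(P);print(P.round(1),P.mean(0))
for a,b in((0,1),(2,3),(0,2),(1,3)):
    d=P[b]-P[a];print(np.hypot(*d),np.degrees(np.arctan2(d[1],d[0])))
s=arm.observe();print(s["position"],R.from_rotvec(s["tcp_rot"]).as_matrix().round(3))
```

```text
[[600.8 203.1]
 [604.7 238.6]
 [614.6 200.1]
 [618.5 234.4]] [609.61756188 219.03273106]
35.66571098004619 83.72084580107578
34.47799242404306 83.50506618457777
14.096159279020002 -12.278779746310356
14.396910192489111 -16.931753831956705
[538.81592019 264.32974807 261.23063184] [[-0.902  0.432 -0.001]
 [ 0.432  0.902  0.005]
 [ 0.003  0.004 -1.   ]]
```

The middle one is the small sensor: white shell with grey cover pointing to image-down (world +x), yaw about 83°.

```bash
python3 -m creep '{"fingers":[1,1,1,1,1,1,1,1,1,1],"xyz":[[12,-8,-15],[12,-8,-15],[12,-8,-15],[12,-8,-15],[12,-8,-15],[8,-4,-15],[0,0,-15],[0,0,-15],[0,0,0],[0,0,0]],"rot":[[0,0,0.08],[0,0,0.08],[0,0,0.08],[0,0,0.08],[0,0,0],[0,0,0],[0,0,0],[0,0,0],[0,0,0],[0,0,0]]}'
python3 - <<'E'
from look import *
c,im=look([("sensor_mid",25)],"pics/w2.png")
s=arm.observe();print(s["position"],R.from_rotvec(s["tcp_rot"]).as_matrix().round(3))
E
```

```text
time: 2.77
position: [597.2, 235.7, 135.3]
tcp_rot: [-0.14, -3.127, -0.017]
ft_force: [1.4, -0.1, 0.8]
gripper_width: 85.4
sensor_mid 0.71 [416. 213.] [622.7 319.1  25. ]
sensor_mid 0.59 [228. 292.] [685.9 140.2  25. ]
sensor_mid 0.56 [302. 206.] [606.6 220.3  25. ]
sensor_mid 0.28 [  8. 151.] [536.5 -14.4  25. ]
[597.47323614 235.52345048 135.8791937 ] [[-0.996  0.089 -0.01 ]
 [ 0.089  0.996  0.012]
 [ 0.011  0.011 -1.   ]]
```

View pics/w2.png

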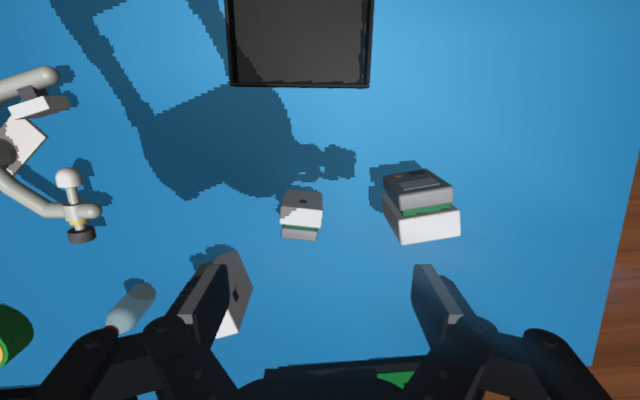

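The small sensor is at (302,213), its white top shell and grey cover clearly visible below it. I'll measure its top face precisely.

Run:
```python
from h import *
im=cv2.imread("pics/w2.png"); c=cal("wrist")
m=cv2.inRange(cv2.cvtColor(im,cv2.COLOR_BGR2HSV),(0,0,170),(180,60,255)); 
n,lab,st,ce=cv2.connectedComponentsWithStats(m[180:250,265:340])
i=1+np.argmax(st[1:,4]); print(st[i],ce[i]+[265,180])
ys,xs=np.nonzero(lab==i); W=np.array([back("wrist",(x+265,y+180),50,c)[:2] for x,y in zip(xs,ys)],np.float32)
print(cv2.minAreaRect(W))
pca=np.linalg.svd(W-W.mean(0))[2][0] if len(W)<5000 else 0; print(W.mean(0),np.degrees(np.arctan2(pca[1],pca[0]))%180)
cv2.imwrite("pics/w2c.png",cv2.resize(im[180:250,265:340],None,fx=7,fy=7,interpolation=cv2.INTER_CUBIC))
```

```text
[ 14  28  44  20 629] [303.51510334 217.77742448]
((607.4954833984375, 219.7204132080078), (33.82512283325195, 15.30821704864502), 77.93214416503906)
[608.57465 221.91566] 87.02226
```

```bash
python3 -m creep '{"fingers":[1,1,1,1,1,1,1,1,1,1],"xyz":[[5,-8,-15],[5,-8,-15],[0,0,-10],[0,0,-10],[0,0,-10],[0,0,-5],[0,0,-5],[0,0,0],[0,0,0],[0,0,0]],"rot":[[0,0,0],[0,0,0],[0,0,0],[0,0,0],[0,0,0],[0,0,0],[0,0,0],[0,0,0],[0,0,0],[0,0,0]]}'
```

```text
time: 3.7
position: [609.4, 218.7, 61.1]
tcp_rot: [-0.139, -3.131, -0.02]
ft_force: [-0.2, -0.6, 0.2]
gripper_width: 85.5
```

```bash
python3 -m creep '{"fingers":[1,1,1,1,1,-1,-1,-1,-1,-1],"xyz":[[-1,1,-15],[-1,0,-15],[0,0,-6],[0,0,0],[0,0,0],[0,0,0],[0,0,0],[0,0,0],[0,0,0],[0,0,0]],"rot":[[0,0,0],[0,0,0],[0,0,0],[0,0,0],[0,0,0],[0,0,0],[0,0,0],[0,0,0],[0,0,0],[0,0,0]]}' 30
python3 -m creep '{"fingers":[-1,-1,-1,-1,-1,-1,-1,-1,-1,-1],"xyz":[[0,0,0],[0,0,0],[0,0,0],[0,0,0],[0,0,0],[0,0,0],[0,0,0],[0,0,15],[0,0,25],[0,0,35]],"rot":[[0,0,0],[0,0,0],[0,0,0],[0,0,0],[0,0,0],[0,0,0],[0,0,0],[0,0,0],[0,0,0],[0,0,0]]}' 30
```

```text
time: 4.53
position: [613.7, 222.0, 32.4]
tcp_rot: [0.137, 3.132, 0.027]
ft_force: [-0.0, 0.1, -0.8]
gripper_width: 33.1
time: 5.37
position: [604.8, 219.5, 100.4]
tcp_rot: [-0.138, -3.125, -0.016]
ft_force: [0.1, -0.5, -1.4]
gripper_width: 32.9
```

```bash
python3 -m creep '{"fingers":[-1,-1,-1,-1,-1,-1,-1,-1,-1,-1],"xyz":[[0,0,30],[0,-20,20],[-10,-25,10],[-10,-25,5],[-10,-25,0],[-10,-20,0],[-10,-15,0],[-5,0,0],[0,0,0],[0,0,0]],"rot":[[0,0,0.0],[0,0,0.06],[0,0,0.06],[0,0,0.06],[0,0,0.06],[0,0,0.06],[0,0,0],[0,0,0],[0,0,0],[0,0,0]]}' 30
python3 - <<'E'
from look import *
c,im=look([("sensor_mid",25),("pliers",0),("handle_grip",26),("jaw_boss",26),("seat",25)],"pics/w3.png")
s=arm.observe();print(s["position"],R.from_rotvec(s["tcp_rot"]).as_matrix().round(3))
E
```

```text
time: 6.2
position: [556.6, 88.0, 192.9]
tcp_rot: [-0.358, 3.103, 0.022]
ft_force: [0.9, 0.1, -1.0]
gripper_width: 33.0
sensor_mid 0.89 [340. 287.] [686.3 143.5  25. ]
sensor_mid 0.86 [502. 272.] [624.8 323.   25. ]
sensor_mid 0.83 [320. 239.] [629.6 106.6  25. ]
pliers 0.79 [204. 126.] [540.7 -38.8   0. ]
handle_grip 0.23 [205. 124.] [533.4 -30.4  26. ]
jaw_boss 0.86 [252. 192.] [591.8  25.6  26. ]
seat 0.83 [266. 120.] [516.6  27.1  25. ]
[556.46053081  88.53805779 191.59626532] [[-0.973 -0.229  0.014]
 [-0.229  0.973  0.016]
 [-0.017  0.012 -1.   ]]
```

View pics/w3.png

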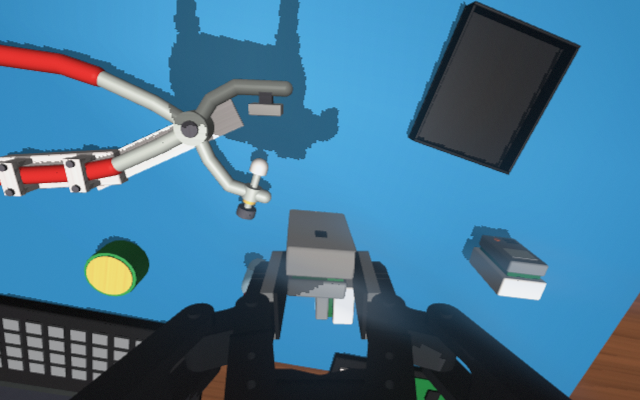

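The held sensor (320,245) shows its back to the camera. The pivot boss is at (190,128), the pad at (265,108) and the screw foot at (259,166). Overlaying the model to fit the pliers' pose.

Run:
```python
from h import *
im=cv2.imread("pics/w3.png"); c=cal("wrist")
g=cv2.resize(im[60:230,100:340],None,fx=3.3,fy=3.3,interpolation=cv2.INTER_CUBIC)
piv=back("wrist",(190.5,128),41,c); print("piv",piv)
def dr(P,col):
    q=(np.array([proj("wrist",p,c) for p in P])-[100,60])*3.3
    cv2.polylines(g,[q.astype(np.int32)],True,col,1)
for yaw,col in((101.5,(0,255,0)),(104.5,(0,0,255))):
    a=np.radians(yaw); M=np.array([[np.cos(a),-np.sin(a)],[np.sin(a),np.cos(a)]])
    w=lambda x,y,z:[*(piv[:2]+M@[x,y]),z]
    dr([w(55,15,38),w(85,15,38),w(85,15,14),w(55,15,14)],col)
    dr([w(16*np.cos(t),16*np.sin(t),41) for t in np.arange(0,6.3,.3)],col)
    print(yaw,w(70,7,25),w(-175,58,26))
cv2.imwrite("pics/w3c.png",g)
```

```text
piv [536.49031489 -37.27879491  41.        ]
101.5 [np.float64(515.6750865462413), np.float64(29.920358867761962), 25] [np.float64(514.5440705427924), np.float64(-220.32895841961835), 26]
104.5 [np.float64(512.1866811213333), np.float64(28.738879883310716), 25] [np.float64(524.154252455388), np.float64(-221.2266722161022), 26]
```

View pics/w3c.png

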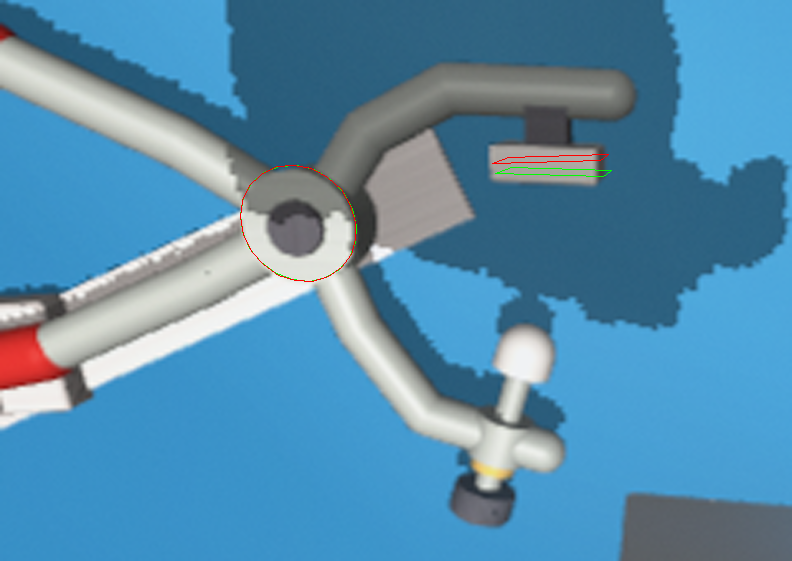

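```bash
cat > held.py <<'E'
from h import *
# pose of held sensor from back-face corners: BL,BR (lower edge of sensor, image upper), TL,TR
def held(corners,c,s):
    K,p,Rm=c; obj=np.array([[-17,8,-25],[17,8,-25],[-17,8,25],[17,8,25]],float)
    ok,rv,tv=cv2.solvePnP(obj,np.array(corners,float),K,None)
    Rs=Rm@cv2.Rodrigues(rv)[0]; ps=p+Rm@tv.ravel(); Rt=R.from_rotvec(s["tcp_rot"]).as_matrix()
    print("world mid",ps.round(1),"yaw",np.degrees(np.arctan2(Rs[1,0],Rs[0,0])).round(1),"zaxis",Rs[:,2].round(3),"in tool",(Rt.T@(ps-s["position"])).round(1))
    return ps
E
python3 - <<'E'
from held import *
im=cv2.imread("pics/w3.png"); c=cal("wrist"); s=arm.observe()
gray=cv2.cvtColor(im,cv2.COLOR_BGR2GRAY); hsv=cv2.cvtColor(im,cv2.COLOR_BGR2HSV)
m=(hsv[...,1]<60)&(gray>90); 
for r in (214,225,240,255,265,270,274,278,282): 
    x=np.nonzero(m[r,270:370])[0]+270; print(r,x.min() if len(x) else 0,x.max() if len(x) else 0)
for col in (295,305,318,330,340,348): print(col,[int(v) for v in gray[204:218,col]],"|",[int(v) for v in gray[266:288,col]])
held([(290,210),(346,213),(286.5,278),(356,281)],c,s)
E
```

```text
214 290 338
225 289 342
240 288 351
255 286 354
265 286 354
270 286 353
274 286 353
278 323 352
282 289 351
295 [137, 138, 138, 137, 137, 118, 98, 96, 95, 96, 96, 96, 96, 95] | [149, 149, 148, 148, 149, 148, 149, 148, 146, 120, 88, 79, 79, 86, 94, 98, 100, 100, 100, 100, 99, 98]
305 [137, 137, 138, 137, 137, 137, 115, 98, 94, 96, 95, 96, 96, 96] | [150, 150, 149, 149, 149, 150, 149, 150, 149, 140, 108, 84, 80, 84, 90, 97, 100, 101, 103, 102, 102, 102]
318 [138, 138, 138, 138, 137, 138, 138, 115, 99, 96, 96, 97, 98, 97] | [154, 152, 151, 151, 152, 150, 150, 149, 151, 151, 140, 103, 85, 82, 87, 95, 99, 102, 104, 131, 139, 138]
330 [139, 139, 139, 138, 139, 138, 138, 137, 121, 103, 100, 99, 99, 100] | [154, 155, 154, 153, 153, 151, 151, 151, 151, 152, 151, 136, 116, 111, 104, 101, 119, 140, 156, 164, 165, 163]
340 [139, 138, 139, 138, 139, 139, 139, 138, 137, 118, 101, 101, 101, 101] | [155, 155, 154, 154, 153, 154, 154, 153, 153, 152, 152, 149, 128, 113, 111, 98, 104, 127, 145, 163, 167, 166]
348 [140, 140, 139, 139, 138, 139, 138, 138, 138, 137, 137, 137, 138, 138] | [155, 156, 155, 155, 155, 154, 155, 153, 153, 153, 153, 154, 141, 114, 102, 102, 104, 105, 105, 105, 104, 162]
world mid [558.9  87.8 184.2] yaw 97.9 zaxis [0.318 0.1   0.943] in tool [-2.1 -1.4  7.4]
```

Run:
```python
from held import *
im=cv2.imread("pics/w3.png"); c=cal("wrist"); s=arm.observe()
gray=cv2.cvtColor(im,cv2.COLOR_BGR2GRAY).astype(int)
for col in (290,300,310,330,340,350): print(col,240+np.argmax(np.diff(gray[240:262,col])),gray[242:262:3,col])
# given top-face corners: project with assumption upright, fit x,y,z,yaw,tilt
from scipy.optimize import least_squares
obj=np.array([[-17,8,-25],[17,8,-25],[-17,8,25],[17,8,25],[-17,-8,25],[17,-8,25]],float)
l=240+np.argmax(np.diff(gray[240:262,290])); r=240+np.argmax(np.diff(gray[240:262,350]))
px=np.array([(290,209.5),(345.5,213.5),(286.5,l+.5),(355,r+.5),(286.5,275),(354,279)])
K,p,Rm=c; Rt=R.from_rotvec(s["tcp_rot"]).as_matrix()
def f(v): return np.concatenate([proj("",o,c) for o in R.from_euler("zxy",v[3:]).apply(obj)+v[:3]])-px.ravel()
q=least_squares(f,[556,88,185,1.78,0,0]);v=q.x; print(v[:3].round(1),np.degrees(v[3:]).round(1),q.fun.round(1),(Rt.T@(v[:3]-s["position"])).round(1))
```

```text
290 246 [ 93  93 150 155 153 152 152]
300 246 [ 93  93 143 156 153 154 153]
310 247 [ 93  93 131 156 156 155 154]
330 249 [ 95  95  95 151 156 156 156]
340 249 [ 96  94  95 143 156 157 156]
350 250 [ 99  97  96 132 156 157 156]
[554.1  87.  180.2] [98.7 -1.5 -1.1] [ 1.2  0.5 -0.7 -0.5  0.3  0.3  1.5 -0.3 -1.1  0.5 -1.1 -0.5] [ 2.9 -1.1 11.4]
```

```bash
python3 -m creep '{"fingers":[-1,-1,-1,-1,-1,-1,-1,-1,-1,-1],"xyz":[[-6,-12,-5],[-6,-12,-10],[-6,-12,-15],[-6,-12,-15],[-6,-9,-15],[0,0,-15],[0,0,-10],[0,0,0],[0,0,0],[0,0,0]],"rot":[[-0.008,0.007,-0.01],[-0.008,0.007,-0.01],[0,0,0],[0,0,0],[0,0,0],[0,0,0],[0,0,0],[0,0,0],[0,0,0],[0,0,0]]}' 30
python3 - <<'E'
from look import *
c,im=look([("sensor_mid",70),("pliers",0),("seat",25)],"pics/w4.png")
for i in range(3):
    s=arm.observe();print(s["position"],R.from_rotvec(s["tcp_rot"]).as_matrix()[:,1:].round(3).tolist()); optics.get_image("wrist")
cv2.imwrite("pics/w4c.png",cv2.resize(cv2.imread("pics/w4.png")[20:350,160:480],None,fx=1.8,fy=1.8,interpolation=cv2.INTER_CUBIC))
E
```

```text
time: 7.33
position: [518.7, 24.3, 96.7]
tcp_rot: [0.325, -3.112, 0.007]
ft_force: [0.2, 0.0, -1.1]
gripper_width: 32.9
sensor_mid 0.88 [320. 241.] [523.1  24.6  70. ]
sensor_mid 0.64 [625. 386.] [590.6 266.9  70. ]
pliers 0.68 [240. 208.] [539.9 -40.2   0. ]
pliers 0.3 [306. 295.] [611.7  30.6   0. ]
seat 0.72 [323. 210.] [518.5  26.3  25. ]
[520.07199516  24.6786286   97.87582545] [[-0.207, -0.009], [0.978, -0.006], [-0.004, -1.0]]
[520.05627928  24.68606999  97.89418105] [[-0.207, -0.009], [0.978, -0.006], [-0.004, -1.0]]
[519.93366554  24.71230847  97.8286001 ] [[-0.207, -0.009], [0.978, -0.006], [-0.004, -1.0]]
```

View pics/w4c.png

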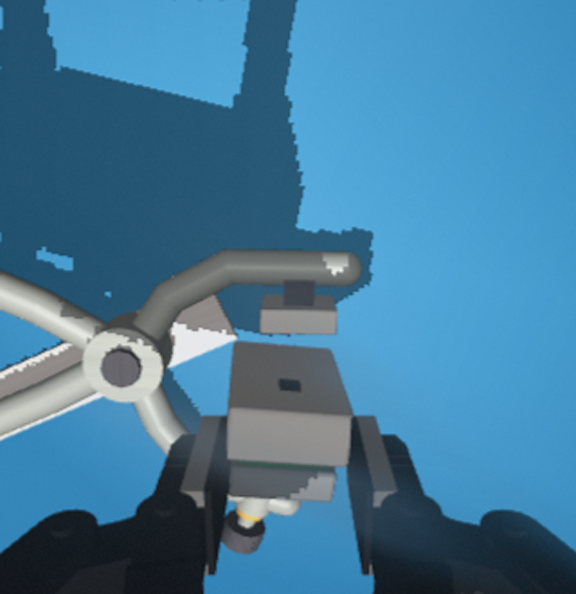

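The held sensor's back faces the pad squarely. Sensor is about 5 px left of the pad centre, so I'll compute the remaining offset.

Run:
```python
from h import *
from scipy.optimize import least_squares
c=cal("wrist"); s=arm.observe(); Rt=R.from_rotvec(s["tcp_rot"]).as_matrix()
pc=[back("",(160+u/1.8,20+v/1.8),38,c) for u,v in((263,333),(337,333))]
d=pc[1]-pc[0]; print(np.array(pc).round(1),np.hypot(*d[:2]),"yaw",np.degrees(np.arctan2(d[1],d[0])))
piv=back("",(160+121/1.8,20+367/1.8),41,c); print("piv",piv)
obj=np.array([[-17,8,-25],[17,8,-25],[-17,8,25],[17,8,25],[-17,-8,25],[17,-8,25]],float)
px=np.array([(231,342),(332,348),(228,406),(350,412),(228,459),(350,466)])/1.8+[160,20]
def f(v): return np.concatenate([proj("",o,c) for o in R.from_euler("zxy",v[3:]).apply(obj)+v[:3]])-px.ravel()
q=least_squares(f,[520,25,87,1.78,0,0]);v=q.x; print(v[:3].round(1),np.degrees(v[3:]).round(1),q.fun.round(1),(Rt.T@(v[:3]-s["position"])).round(1))
a=np.radians(101.5); M=np.array([[np.cos(a),-np.sin(a)],[np.sin(a),np.cos(a)]])
m=(pc[0]+pc[1])[:2]/2; seat=m-M@[0,8]; print("seat",seat,"from piv",piv[:2]+M@[70,7],"sensor in seat frame",M.T@(v[:2]-seat))
```

```text
[[514.5  13.   38. ]
 [508.5  41.4  38. ]] 29.006402337605355 yaw 101.96965828162874
piv [539.04728606 -39.18010944  41.        ]
[516.7  22.5  87. ] [97.7 -3.5 -0.8] [ 1.5  0.5 -1.  -0.2 -0.   0.6  2.2  0.1 -1.4  0.4 -1.3 -1.3] [ 3.3 -1.4 10.7]
seat [519.36040043  28.77982681] from piv [518.23205772  28.01904434] sensor in seat frame [-5.61104293  3.80624372]
```

```bash
python3 -m creep '{"fingers":[-1,-1,-1,-1,-1,-1,-1,-1,-1,-1],"xyz":[[6,7,0],[0,0,0],[0,0,0],[0,0,-10],[0,0,-10],[0,0,0],[0,0,0],[0,0,0],[0,0,0],[0,0,0]],"rot":[[0,0,0.04],[0,0,0],[0,0,0],[0,0,0],[0,0,0],[0,0,0],[0,0,0],[0,0,0],[0,0,0],[0,0,0]]}' 30
python3 - <<'E'
from h import *
for i in range(3): optics.get_image("top"); s=arm.observe()
print(s["position"],R.from_rotvec(s["tcp_rot"]).as_matrix()[:,1:].round(3).tolist(),s["ft_force"])
a=np.radians(101.5); M=np.array([[np.cos(a),-np.sin(a)],[np.sin(a),np.cos(a)]])
Rt=R.from_rotvec(s["tcp_rot"]).as_matrix(); m=s["position"]+Rt@[3.1,-1.2,11]; print(m, M.T@(m[:2]-[519,28.5]))
E
```

```text
time: 8.52
position: [524.6, 31.2, 75.6]
tcp_rot: [0.387, -3.107, 0.008]
ft_force: [0.3, -0.4, -0.5]
gripper_width: 33.0
[525.00514054  31.28680147  75.93794284] [[-0.246, -0.009], [0.969, -0.007], [-0.004, -1.0]] [-0.96750874  0.38942738 -1.13588956]
[522.19256912  29.28912798  64.97670466] [ 0.13679009 -3.28580416]
```

```bash
python3 -m creep '{"fingers":[-1,-1,-1,-1,-1,-1,-1,-1,-1,-1],"xyz":[[0,0,-8],[0,0,-8],[0,0,-8],[0,0,-6],[0,0,-3],[0,0,0],[0,0,0],[0,0,0],[0,0,0],[0,0,0]],"rot":[[0,0,0],[0,0,0],[0,0,0],[0,0,0],[0,0,0],[0,0,0],[0,0,0],[0,0,0],[0,0,0],[0,0,0]]}' 30
```

```text
time: 9.5
position: [524.7, 31.3, 38.9]
tcp_rot: [0.387, -3.107, 0.008]
ft_force: [-0.7, -1.3, -0.8]
gripper_width: 33.2
```

```bash
python3 -m creep '{"fingers":[-1,-1,-1,-1,-1,-1,-1,-1,-1,-1],"xyz":[[0,0,-1.5],[0,0,0],[0,0,-1.5],[0,0,0],[0,0,0],[0,0,0],[0,0,0],[0,0,0],[0,0,0],[0,0,0]],"rot":[[0,0,0],[0,0,0],[0,0,0],[0,0,0],[0,0,0],[0,0,0],[0,0,0],[0,0,0],[0,0,0],[0,0,0]]}' 30
```

```text
time: 10.33
position: [526.0, 31.3, 37.0]
tcp_rot: [0.388, -3.11, 0.009]
ft_force: [1.3, -1.3, -0.4]
gripper_width: 32.8
```

```bash
python3 -m creep '{"fingers":[-1,-1,-1,-1,-1,-1,-1,-1,-1,-1],"xyz":[[0,0,-1.5],[0,0,0],[0,0,-1],[0,0,0],[0,0,0],[0,0,0],[0,0,0],[0,0,0],[0,0,0],[0,0,0]],"rot":[[0,0,0],[0,0,0],[0,0,0],[0,0,0],[0,0,0],[0,0,0],[0,0,0],[0,0,0],[0,0,0],[0,0,0]]}' 30
python3 - <<'E'
from look import *
c,im=look([("sensor_mid",25)],"pics/w5.png")
s=arm.observe(); print(s["position"],s["ft_force"])
cv2.imwrite("pics/w5c.png",cv2.resize(cv2.imread("pics/w5.png")[100:400,160:480],None,fx=1.8,fy=1.8,interpolation=cv2.INTER_CUBIC))
E
```

```text
time: 11.17
position: [525.9, 31.3, 34.1]
tcp_rot: [0.388, -3.109, 0.009]
ft_force: [0.1, -1.0, -1.1]
gripper_width: 33.0
sensor_mid 0.94 [320. 241.] [522.2  29.8  25. ]
[525.9230676   31.2877341   34.09246317] [-0.30973561 -0.14873712 -2.16191683]
```

View pics/w5c.png

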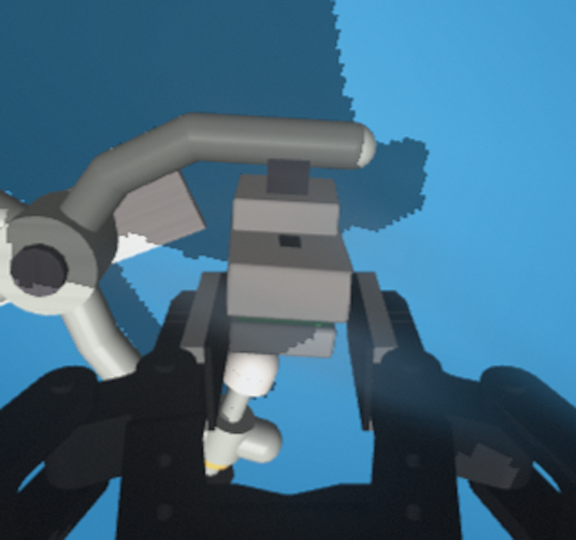

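```bash
python3 -m creep '{"fingers":[-1,-1,-1,-1,-1,-1,-1,-1,-1,-1],"xyz":[[0,0,-1.5],[0,0,0],[0,0,0],[0,0,0],[0,0,0],[0,0,0],[0,0,0],[0,0,0],[0,0,0],[0,0,0]],"rot":[[0,0,0],[0,0,0],[0,0,0],[0,0,0],[0,0,0],[0,0,0],[0,0,0],[0,0,0],[0,0,0],[0,0,0]]}' 30
python3 -m creep '{"fingers":[-1,-1,-1,-1,-1,-1,-1,-1,-1,-1],"xyz":[[0,0,-1.5],[0,0,0],[0,0,0],[0,0,0],[0,0,0],[0,0,0],[0,0,0],[0,0,0],[0,0,0],[0,0,0]],"rot":[[0,0,0],[0,0,0],[0,0,0],[0,0,0],[0,0,0],[0,0,0],[0,0,0],[0,0,0],[0,0,0],[0,0,0]]}' 30
```

```text
time: 12.1
position: [526.0, 31.3, 32.5]
tcp_rot: [0.388, -3.11, 0.009]
ft_force: [0.3, 0.1, -0.9]
gripper_width: 33.0
time: 12.93
position: [527.4, 31.2, 32.4]
tcp_rot: [0.388, -3.112, 0.01]
ft_force: [-0.7, -0.3, 0.6]
gripper_width: 32.8
```

```bash
python3 -m creep '{"fingers":[0.05,0.05,0.05,0.05,0.05,0.05,0.05,0.05,0.05,0.05],"xyz":[[0,0,0],[0,0,0],[0,0,0],[0,0,0],[0,0,0],[0,0,5],[0,0,10],[0,0,20],[0,0,30],[0,0,30]],"rot":[[0,0,0],[0,0,0],[0,0,0],[0,0,0],[0,0,0],[0,0,0],[0,0,0],[0,0,0],[0,0,0],[0,0,0]]}' 30
python3 - <<'E'
from look import *
c,im=look([("sensor_mid",25),("handle_grip",26),("pliers",0)],"pics/w6.png")
s=arm.observe(); print(s["position"],s["ft_force"])
optics.get_image("top")
for l,z in(("sensor_mid",25),("handle_grip",26)):
    for d in nets.pinpoint(l,"top"): print(l,d["conf"],back("top",d["xy"],z))
E
```

```text
time: 13.77
position: [519.8, 31.3, 125.0]
tcp_rot: [0.386, -3.095, 0.006]
ft_force: [0.4, 0.8, -0.2]
gripper_width: 44.6
sensor_mid 0.93 [583. 366.] [624.6 327.3  25. ]
sensor_mid 0.59 [314. 203.] [524.2  26.6  25. ]
handle_grip 0.77 [  2. 116.] [ 514.7 -222.4   26. ]
pliers 0.82 [241. 194.] [540.5 -38.6   0. ]
[521.88430509  31.2539747  125.93276932] [-0.91482001  0.41786775 -0.24316893]
sensor_mid 0.68 [519.04396984  28.70407378  25.        ]
sensor_mid 0.67 [625.3608153 318.752014   25.       ]
sensor_mid 0.52 [ 508.16274499 -222.70912929   25.        ]
handle_grip 0.56 [ 515.62449103 -219.70575905   26.        ]
```

View pics/w6.png

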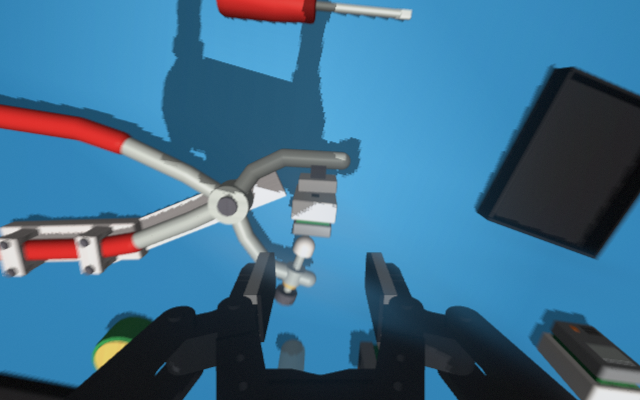

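Sensor stands released against the pad, at (315,205), with its cover facing the foot dome (303,246). Heading to the outer side of the free handle with shut fingers, and estimating the foot gap.

```bash
python3 - <<'E'
from h import *
c=cal("wrist"); a=np.radians(101.5); M=np.array([[np.cos(a),-np.sin(a)],[np.sin(a),np.cos(a)]])
for n,uv,z in(("foot tip",(304,237),30),("foot mid",(304,245),30),("cover edge top",(312,236),50),("pad edge",(317,192),38)): print(n,M.T@(back("",uv,z,c)[:2]-[539,-38.5]))
E
python3 -m creep '{"fingers":[-1,-1,-1,-1,-1,-1,-1,-1,-1,-1],"xyz":[[-6,-28,0],[-6,-28,0],[-6,-28,0],[-6,-28,0],[-6,-28,0],[-6,-28,0],[-6,-28,0],[-6,-28,0],[0,0,0],[0,0,0]],"rot":[[0,0,0],[0,0,0],[0,0,0],[0,0,0],[0,0,0],[0,0,0],[0,0,0],[0,0,0],[0,0,0],[0,0,0]]}' 60
```

```text
foot tip [ 59.8478107  -26.48804065]
foot mid [ 60.07749037 -33.87394021]
cover edge top [ 66.69359544 -16.39684476]
pad edge [69.05393318 15.69031622]
time: 14.95
position: [457.3, -197.0, 108.5]
tcp_rot: [0.39, -3.069, -0.015]
ft_force: [-0.4, 0.6, -0.3]
gripper_width: -0.1
```

```bash
python3 -m creep '{"fingers":[-1,-1,-1,-1,-1,-1,-1,-1,-1,-1],"xyz":[[3,-10,-18],[3,-10,-18],[3,-8,-18],[0,0,-12],[0,0,-6],[0,0,0],[0,0,0],[0,0,0],[0,0,0],[0,0,0]],"rot":[[0,0,0],[0,0,0],[0,0,0],[0,0,0],[0,0,0],[0,0,0],[0,0,0],[0,0,0],[0,0,0],[0,0,0]]}' 60
python3 - <<'E'
from h import *
print(optics.get_image("top").shape); s=arm.observe(); print(s["position"],R.from_rotvec(s["tcp_rot"]).as_matrix().round(3).tolist(),s["ft_force"])
E
```

```text
time: 15.78
position: [464.5, -217.1, 29.6]
tcp_rot: [0.397, -3.06, -0.027]
ft_force: [-0.5, 0.8, -0.7]
gripper_width: -0.1
(400, 640, 3)
[ 464.69908833 -217.22013379   29.75403517] [[-0.965, -0.255, -0.057], [-0.256, 0.967, 0.01], [0.052, 0.024, -0.998]] [-0.65980506 -0.51905581 -0.00603858]
```

```bash
cat > st.py <<'E'
import sys
from h import *
from scipy.optimize import brentq
lo=float(sys.argv[1]) if len(sys.argv)>1 else None
s=arm.observe(); a=np.radians(101.5); M=np.array([[np.cos(a),-np.sin(a)],[np.sin(a),np.cos(a)]])
x,y=M.T@(s["position"][:2]-[539,-38.5])
try: th=brentq(lambda t:y*np.cos(t)-x*np.sin(t)-78,-.4,.8)
except Exception: th=float('nan')
w=np.radians(-8)+th; F=-s["ft_force"][:2]@[np.cos(w),np.sin(w)]
Rt=R.from_rotvec(s["tcp_rot"]).as_matrix()
print("t",round(s["time"],2),"pliers xy",round(x,1),round(y,1),"z",s["position"][2].round(1),"th",round(th,3),"F",round(F,1),"fz",s["ft_force"][2].round(1),"toolyaw",np.degrees(np.arctan2(Rt[1,1],Rt[0,1])).round(1),"tilt",Rt[:2,2].round(3))
if lo is not None and F>lo: sys.exit(1)
E
python3 -m creep '{"fingers":[-1,-1,-1,-1,-1,-1,-1,-1,-1,-1],"xyz":[[5,-4,-1],[5,-4,-1],[5,-2,-1],[5,0,0],[0,0,0],[0,0,0],[0,0,0],[0,0,0],[0,0,0],[0,0,0]],"rot":[[-0.005,-0.03,0],[-0.005,-0.027,0],[0,0,0],[0,0,0],[0,0,0],[0,0,0],[0,0,0],[0,0,0],[0,0,0],[0,0,0]]}' 60; python3 st.py
python3 -m creep '{"fingers":[-1,-1,-1,-1,-1,-1,-1,-1,-1,-1],"xyz":[[2,0,0],[2,0,0],[2,0,0],[2,0,0],[2,0,0],[2,0,0],[2,0,0],[2,0,0],[2,0,0],[2,0,0]],"rot":[[0,0,0],[0,0,0],[0,0,0],[0,0,0],[0,0,0],[0,0,0],[0,0,0],[0,0,0],[0,0,0],[0,0,0]]}' 60; python3 st.py
```

```text
time: 16.67
position: [489.2, -228.5, 30.7]
tcp_rot: [-0.405, 3.109, -0.007]
ft_force: [-0.9, -0.4, -0.1]
gripper_width: 0.0
t 16.67 pliers xy -176.2 86.6 z 30.7 th -0.048 F 0.8 fz -0.1 toolyaw 104.8 tilt [ 0.007 -0.003]
time: 17.5
position: [510.6, -228.1, 30.3]
tcp_rot: [-0.405, 3.11, -0.006]
ft_force: [-0.4, -0.9, 0.5]
gripper_width: -0.1
t 17.5 pliers xy -180.2 65.6 z 30.3 th 0.07 F 0.3 fz 0.5 toolyaw 104.8 tilt [ 0.006 -0.003]
```

```bash
python3 -m creep '{"fingers":[-1,-1,-1,-1,-1,-1,-1,-1,-1,-1],"xyz":[[1.5,0,-1],[1.5,0,-1],[1.5,0,-1],[1.5,0,-1],[1.5,0,0],[1.5,0,0],[1.5,0,0],[1.5,0,0],[1.5,0,0],[1.5,0,0]],"rot":[[0,0,0.008],[0,0,0.008],[0,0,0.008],[0,0,0.008],[0,0,0.008],[0,0,0.008],[0,0,0.008],[0,0,0.008],[0,0,0.008],[0,0,0.008]]}' 60; python3 st.py
python3 - <<'E'
from look import *
optics.get_image("top")
for l in("handle_grip","jaw_boss"):
    for d in nets.pinpoint(l,"top")[:2]: print(l,d["conf"],back("top",d["xy"],26))
c=cal("wrist");im=optics.get_image("wrist");save(im,"pics/w7.png")
E
```

```text
time: 18.33
position: [527.2, -228.0, 25.6]
tcp_rot: [-0.542, 3.089, -0.005]
ft_force: [-0.2, 0.2, 0.6]
gripper_width: -0.3
t 18.33 pliers xy -183.4 49.4 z 25.6 th 0.16 F 0.2 fz 0.6 toolyaw 109.9 tilt [ 0.006 -0.002]
jaw_boss 0.81 [588.74872829  23.91396523  26.        ]
```

View pics/w7.png

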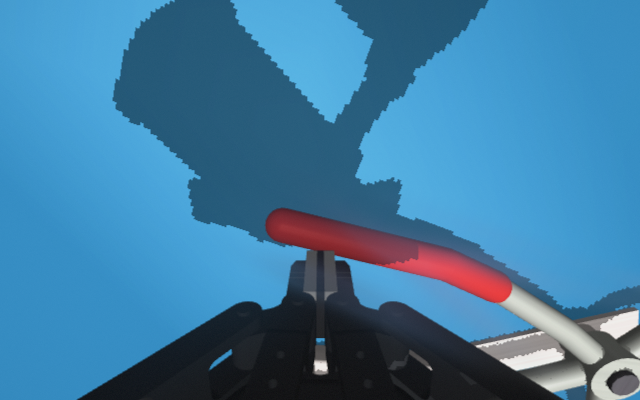

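Run:
```python
from h import *
c=cal("wrist"); s=arm.observe(); print(c[1],s["position"])
a=np.radians(101.5); M=np.array([[np.cos(a),-np.sin(a)],[np.sin(a),np.cos(a)]])
for th in(0,.08,.16,.2):
    r=R.from_euler("z",th).as_matrix()[:2,:2]; print(th,[proj("",[*(M@r@[x,58]+[539,-38.5]),26],c).round() for x in(-205,-175,-100)])
print("tcp",proj("",s["position"],c)); Rt=R.from_rotvec(s["tcp_rot"]).as_matrix()
print("tip",proj("",s["position"]+Rt@[0,0,14],c), "pivot",proj("",[539,-38.5,41],c),"handle meas",back("",(330,232),26,c))
```

```text
[ 447.7430952  -256.26116295  179.02914735] [ 526.98310931 -228.0116958    25.60586527]
0 [array([282., 236.]), array([339., 243.]), array([476., 261.])]
0.08 [array([272., 262.]), array([327., 265.]), array([464., 273.])]
0.16 [array([264., 288.]), array([318., 287.]), array([453., 286.])]
0.2 [array([261., 300.]), array([314., 298.]), array([448., 292.])]
tcp [320.70720222 254.77309924]
tip [320.66113349 243.06181024] pivot [628.09999313 386.97433652] handle meas [ 512.55851483 -228.05596954   26.        ]
```

Run:
```python
from h import *
im=optics.get_image("top"); save(im,"pics/top2.png")
a=cv2.imread("pics/top.png"); b=cv2.imread("pics/top2.png")
def red(i):
    h=cv2.cvtColor(i,cv2.COLOR_BGR2HSV); return ((h[...,0]<8)|(h[...,0]>172))&(h[...,1]>120)&(h[...,2]>70)
for n,i in(("before",a),("now",b)):
    m=red(i)[190:260,395:500]; print(n,m.sum(),[(395+c,(190+np.nonzero(m[:,c])[0]).mean().round(1) if m[:,c].any() else None) for c in range(5,85,8)])
f=lambda i:cv2.resize(i[120:260,290:490],None,fx=2,fy=2,interpolation=cv2.INTER_CUBIC)
w=cv2.imread("pics/w7.png")[190:300,230:430]
cv2.imwrite("pics/cmp.png",np.vstack([np.hstack([f(a),f(b)]),np.hstack([cv2.resize(w,(500,275)),np.zeros((275,300,3),np.uint8)])]))
```

```text
before 469 [(400, None), (408, np.float64(211.0)), (416, np.float64(211.5)), (424, np.float64(212.0)), (432, np.float64(210.5)), (440, np.float64(209.5)), (448, np.float64(209.0)), (456, np.float64(208.0)), (464, np.float64(207.0)), (472, None)]
now 324 [(400, None), (408, np.float64(211.0)), (416, np.float64(211.5)), (424, np.float64(211.5)), (432, np.float64(210.5)), (440, np.float64(209.0)), (448, None), (456, np.float64(209.0)), (464, np.float64(208.5)), (472, None)]
```

View pics/cmp.png

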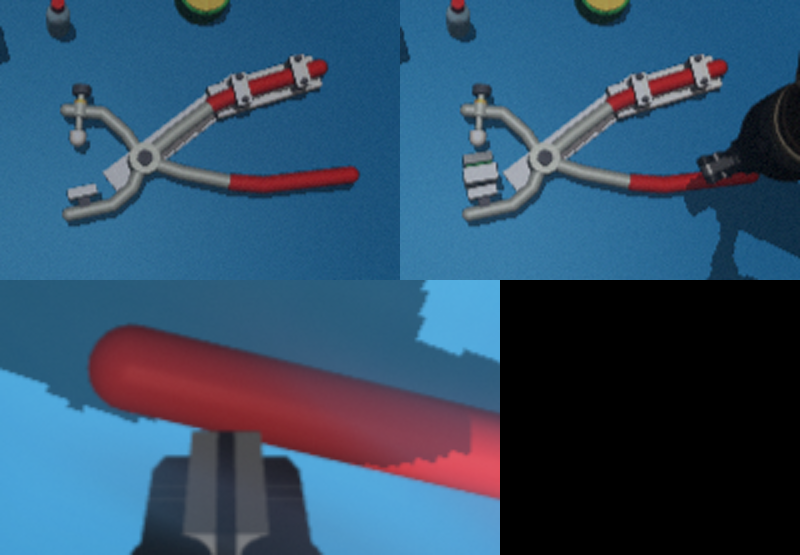

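The fingers are on the inner side of the handle, at (715,165) in the crop, and the handle has not moved, so they crossed over it. Before retrying, I'll test gently whether the tips are actually at handle height.

```bash
python3 -m creep '{"fingers":[-1,-1,-1,-1,-1,-1,-1,-1,-1,-1],"xyz":[[0,0,0],[0,0,0],[0,0,0],[0,0,0],[-1,0,0],[-1,0,0],[-1,0,0],[-1,0,0],[-1,0,0],[-1,0,0]],"rot":[[0,0,0],[0,0,0],[0,0,0],[0,0,0],[0,0,0],[0,0,0],[0,0,0],[0,0,0],[0,0,0],[0,0,0]]}' 60; python3 st.py
```

```text
time: 19.42
position: [519.9, -227.9, 25.6]
tcp_rot: [-0.54, 3.09, -0.004]
ft_force: [0.0, 0.1, 0.0]
gripper_width: -0.0
t 19.42 pliers xy -181.8 56.5 z 25.6 th 0.121 F -0.0 fz 0.0 toolyaw 109.8 tilt [ 0.005 -0.002]
```

```bash
python3 -m creep '{"fingers":[-1,-1,-1,-1,-1,-1,-1,-1,-1,-1],"xyz":[[-1,0,0],[-1,0,0],[-1,0,0],[-1,0,0],[-1,0,0],[-1,0,0],[-1,0,0],[-1,0,0],[-1,0,0],[-1,0,0]],"rot":[[0,0,0],[0,0,0],[0,0,0],[0,0,0],[0,0,0],[0,0,0],[0,0,0],[0,0,0],[0,0,0],[0,0,0]]}' 60; python3 st.py
```

```text
time: 20.25
position: [508.7, -228.0, 25.6]
tcp_rot: [-0.54, 3.09, -0.004]
ft_force: [0.5, 0.1, -0.2]
gripper_width: -0.1
t 20.25 pliers xy -179.6 67.4 z 25.6 th 0.06 F -0.5 fz -0.2 toolyaw 109.8 tilt [ 0.005 -0.002]
```

```bash
cat > redw.py <<'E'
from h import *
def red(i):
    h=cv2.cvtColor(i,cv2.COLOR_BGR2HSV); return ((h[...,0]<8)|(h[...,0]>172))&(h[...,1]>120)&(h[...,2]>50)
def prof(im,cols): 
    m=red(im); o=[]
    for c in cols:
        r=np.nonzero(m[:,c])[0]; o.append((c,int(r.min()),int(r.max()),len(r)) if len(r) else (c,None))
    return o
if __name__=="__main__":
    print("w7 ",prof(cv2.imread("pics/w7.png"),range(260,440,15)))
    c=cal("wrist"); im=optics.get_image("wrist"); b=cv2.cvtColor(im,cv2.COLOR_RGB2BGR)
    P=prof(b,range(200,440,15)); print("now",P)
    for q in P:
        if q[1] is not None and q[3]>8: print(q[0],back("",(q[0],(q[1]+q[2])/2),26,c).round(1),end=" ")
    s=arm.observe(); print(s["position"])
    g=cv2.cvtColor(b,cv2.COLOR_BGR2GRAY); print([int(v) for v in g[180:300:4,312]],[int(v) for v in g[180:300:4,330]])
E
python3 redw.py
```

```text
w7  [(260, None), (275, 211, 239, 29), (290, 210, 244, 35), (305, 214, 247, 34), (320, 218, 250, 33), (335, 224, 254, 31), (350, 232, 258, 27), (365, 238, 261, 24), (380, 245, 265, 21), (395, 252, 268, 12), (410, 258, 272, 15), (425, 249, 275, 27)]
now [(200, None), (215, None), (230, None), (245, None), (260, None), (275, 239, 261, 23), (290, 243, 265, 23), (305, 246, 259, 14), (320, None), (335, 253, 259, 7), (350, 257, 274, 18), (365, 260, 292, 33), (380, 264, 296, 33), (395, 269, 299, 31), (410, 275, 303, 29), (425, 280, 306, 27)]
275 [ 514.1 -251.9   26. ] 290 [ 513.7 -243.6   26. ] 305 [ 510.1 -236.4   26. ] 350 [ 509.3 -210.9   26. ] 365 [ 512.6 -200.7   26. ] 380 [ 512.1 -192.    26. ] 395 [ 511.7 -183.2   26. ] 410 [ 511.8 -174.    26. ] 425 [ 511.3 -165.    26. ] [ 508.42371958 -227.88508728   25.5278857 ]
[80, 79, 79, 80, 79, 80, 79, 80, 80, 80, 79, 80, 80, 79, 80, 78, 78, 44, 80, 79, 79, 80, 80, 80, 80, 80, 79, 78, 119, 68] [81, 78, 79, 81, 80, 79, 79, 80, 81, 81, 80, 80, 80, 81, 81, 79, 78, 78, 79, 78, 78, 78, 79, 80, 80, 80, 79, 78, 120, 44]
```

```bash
python3 -m creep '{"fingers":[-1,-1,-1,-1,-1,-1,-1,-1,-1,-1],"xyz":[[-7,0,0],[-7,0,0],[-7,0,0],[-5,0,0],[0,0,0],[0,0,0],[0,0,-2],[0,0,-2],[0,0,-2],[0,0,0]],"rot":[[0,0,-0.03],[0,0,-0.03],[0,0,-0.03],[0,0,0],[0,0,0],[0,0,0],[0,0,0],[0,0,0],[0,0,0],[0,0,0]]}' 60; python3 st.py
python3 redw.py
```

```text
time: 21.13
position: [480.5, -228.0, 19.3]
tcp_rot: [-0.388, 3.113, -0.005]
ft_force: [-0.2, 0.0, -0.4]
gripper_width: 0.2
t 21.13 pliers xy -174.1 95.1 z 19.3 th -0.096 F 0.2 fz -0.4 toolyaw 104.2 tilt [ 0.005 -0.003]
w7  [(260, None), (275, 211, 239, 29), (290, 210, 244, 35), (305, 214, 247, 34), (320, 218, 250, 33), (335, 224, 254, 31), (350, 232, 258, 27), (365, 238, 261, 24), (380, 245, 265, 21), (395, 252, 268, 12), (410, 258, 272, 15), (425, 249, 275, 27)]
now [(200, None), (215, None), (230, None), (245, None), (260, 293, 306, 14), (275, 295, 306, 12), (290, None), (305, None), (320, None), (335, None), (350, None), (365, None), (380, None), (395, None), (410, None), (425, None)]
260 [ 511.4 -254.1   26. ] 275 [ 510.1 -246.1   26. ] [ 480.57422708 -228.08152781   19.3848825 ]
[81, 81, 78, 79, 79, 79, 79, 79, 79, 78, 80, 78, 79, 79, 77, 76, 77, 78, 83, 83, 82, 82, 84, 84, 83, 81, 80, 81, 123, 71] [81, 80, 81, 81, 80, 82, 80, 80, 81, 80, 80, 81, 81, 80, 79, 78, 139, 139, 82, 82, 81, 83, 82, 83, 83, 82, 83, 82, 121, 44]
```

```bash
python3 -m creep '{"fingers":[-1,-1,-1,-1,-1,-1,-1,-1,-1,-1],"xyz":[[0,0,0],[0,0,0],[0,0,0],[0,0,0],[0,0,-1],[0,0,-1],[0,0,-1],[0,0,-1],[0,0,-1],[0,0,-1]],"rot":[[0,0,0],[0,0,0],[0,0,0],[0,0,0],[0,0,0],[0,0,0],[0,0,0],[0,0,0],[0,0,0],[0,0,0]]}' 60; python3 st.py
```

```text
time: 22.02
position: [481.5, -228.3, 13.1]
tcp_rot: [-0.389, 3.112, -0.006]
ft_force: [0.3, -0.3, 0.2]
gripper_width: -0.0
t 22.02 pliers xy -174.5 94.2 z 13.1 th -0.091 F -0.4 fz 0.2 toolyaw 104.2 tilt [ 0.006 -0.003]
```

```bash
python3 -m creep '{"fingers":[-1,-1,-1,-1,-1,-1,-1,-1,-1,-1],"xyz":[[0,0,0],[0,0,0],[0,0,0],[0,0,0],[0,0,-1],[0,0,-1],[0,0,-1],[0,0,-1],[0,0,-1],[0,0,-1]],"rot":[[0,0,0],[0,0,0],[0,0,0],[0,0,0],[0,0,0],[0,0,0],[0,0,0],[0,0,0],[0,0,0],[0,0,0]]}' 60; python3 st.py
```

```text
time: 22.85
position: [481.5, -228.3, 6.4]
tcp_rot: [-0.389, 3.112, -0.006]
ft_force: [-0.9, -0.2, -0.1]
gripper_width: -0.4
t 22.85 pliers xy -174.5 94.2 z 6.4 th -0.091 F 0.8 fz -0.1 toolyaw 104.2 tilt [ 0.006 -0.003]
```

```bash
python3 -m creep '{"fingers":[-1,-1,-1,-1,-1,-1,-1,-1,-1,-1],"xyz":[[2,0,0],[2,0,0],[2,0,0],[2,0,0],[2,0,0],[2,0,0],[2,0,0],[2,0,0],[2,0,0],[2,0,0]],"rot":[[0,0,0],[0,0,0],[0,0,0],[0,0,0],[0,0,0],[0,0,0],[0,0,0],[0,0,0],[0,0,0],[0,0,0]]}' 60; python3 st.py; python3 redw.py|tail -2
python3 -m creep '{"fingers":[-1,-1,-1,-1,-1,-1,-1,-1,-1,-1],"xyz":[[1.5,0,0],[1.5,0,0],[1.5,0,0],[1.5,0,0],[1.5,0,0],[1.5,0,0],[1.5,0,0],[1.5,0,0],[1.5,0,0],[1.5,0,0]],"rot":[[0,0,0],[0,0,0],[0,0,0],[0,0,0],[0,0,0],[0,0,0],[0,0,0],[0,0,0],[0,0,0],[0,0,0]]}' 60; python3 st.py; python3 redw.py|tail -3
```

```text
time: 23.68
position: [501.9, -228.7, 5.9]
tcp_rot: [-0.39, 3.115, -0.006]
ft_force: [-1.9, -0.8, 1.0]
gripper_width: -0.4
t 23.68 pliers xy -179.0 74.2 z 5.9 th 0.021 F 1.8 fz 1.0 toolyaw 104.3 tilt [ 0.003 -0.004]
260 [ 520.9 -254.5   26. ] 275 [ 519.7 -247.2   26. ] 425 [ 509.4 -173.1   26. ] [ 502.48838239 -228.77115222    5.97141636]
[82, 82, 81, 82, 81, 83, 82, 82, 81, 82, 81, 82, 81, 82, 82, 80, 81, 82, 83, 82, 83, 83, 82, 82, 82, 82, 80, 81, 125, 70] [82, 83, 83, 82, 83, 82, 84, 83, 83, 84, 82, 84, 83, 82, 82, 82, 82, 82, 83, 83, 83, 83, 83, 84, 82, 82, 81, 81, 125, 42]
time: 24.57
position: [518.2, -229.5, 5.8]
tcp_rot: [-0.391, 3.115, -0.008]
ft_force: [-1.6, -2.4, 0.7]
gripper_width: 0.2
t 24.57 pliers xy -183.0 58.5 z 5.8 th 0.109 F 1.5 fz 0.7 toolyaw 104.3 tilt [ 0.002 -0.005]
now [(200, None), (215, None), (230, None), (245, None), (260, 291, 305, 15), (275, 292, 306, 15), (290, None), (305, None), (320, None), (335, None), (350, None), (365, 299, 306, 8), (380, 300, 305, 6), (395, 299, 300, 2), (410, 298, 307, 10), (425, 299, 316, 18)]
260 [ 538.1 -255.1   26. ] 275 [ 536.8 -247.9   26. ] 410 [ 522.2 -183.    26. ] 425 [ 523.1 -174.9   26. ] [ 518.58479103 -229.56539288    5.9120317 ]
[85, 85, 83, 82, 84, 84, 83, 83, 84, 83, 83, 83, 82, 82, 81, 82, 82, 81, 82, 82, 82, 81, 82, 80, 82, 79, 78, 80, 123, 69] [85, 85, 84, 85, 85, 84, 85, 85, 85, 85, 84, 83, 83, 84, 83, 83, 82, 82, 81, 82, 81, 82, 81, 81, 81, 79, 80, 79, 123, 42]
```

Now the handle follows the fingers (the tips are shorter than stated). I'll close carefully, with a force guard between calls.

```bash
python3 -m creep '{"fingers":[-1,-1,-1,-1,-1,-1,-1,-1,-1,-1],"xyz":[[0.8,0.1,0],[0.8,0.1,0],[0.8,0.1,0],[0.8,0.1,0],[0.8,0.1,0],[0.8,0.1,0],[0.8,0.1,0],[0.8,0.1,0],[0.8,0.1,0],[0.8,0.1,0]],"rot":[[0,0,0.005],[0,0,0.005],[0,0,0.005],[0,0,0.005],[0,0,0.005],[0,0,0.005],[0,0,0.005],[0,0,0.005],[0,0,0.005],[0,0,0.005]]}' 60; python3 st.py 4 &&
python3 -m creep '{"fingers":[-1,-1,-1,-1,-1,-1,-1,-1,-1,-1],"xyz":[[0.4,0.1,0],[0.4,0.1,0],[0.4,0.1,0],[0.4,0.1,0],[0.4,0.1,0],[0.4,0.1,0],[0.4,0.1,0],[0.4,0.1,0],[0.4,0.1,0],[0.4,0.1,0]],"rot":[[0,0,0.003],[0,0,0.003],[0,0,0.003],[0,0,0.003],[0,0,0.003],[0,0,0.003],[0,0,0.003],[0,0,0.003],[0,0,0.003],[0,0,0.003]]}' 60; python3 st.py 4
```

```text
time: 25.45
position: [526.8, -228.9, 5.8]
tcp_rot: [-0.477, 3.104, -0.009]
ft_force: [-1.6, -2.1, -0.0]
gripper_width: 0.1
t 25.45 pliers xy -184.1 49.9 z 5.8 th 0.157 F 1.6 fz -0.0 toolyaw 107.5 tilt [ 0.002 -0.005]
time: 26.28
position: [531.3, -228.0, 5.9]
tcp_rot: [-0.529, 3.095, -0.009]
ft_force: [-2.4, -1.7, -0.4]
gripper_width: -0.2
t 26.28 pliers xy -184.2 45.3 z 5.9 th 0.183 F 2.5 fz -0.4 toolyaw 109.4 tilt [ 0.003 -0.005]
```

```bash
python3 -m creep '{"fingers":[-1,-1,-1,-1,-1,-1,-1,-1,-1,-1],"xyz":[[0.35,0.05,0],[0.35,0.05,0],[0.35,0.05,0],[0.35,0.05,0],[0.35,0.05,0],[0.35,0.05,0],[0.35,0.05,0],[0.35,0.05,0],[0.35,0.05,0],[0.35,0.05,0]],"rot":[[0,0,0.002],[0,0,0.002],[0,0,0.002],[0,0,0.002],[0,0,0.002],[0,0,0.002],[0,0,0.002],[0,0,0.002],[0,0,0.002],[0,0,0.002]]}' 60; python3 st.py 3.8 &&
python3 -m creep '{"fingers":[-1,-1,-1,-1,-1,-1,-1,-1,-1,-1],"xyz":[[0.35,0.05,0],[0.35,0.05,0],[0.35,0.05,0],[0.35,0.05,0],[0.35,0.05,0],[0.35,0.05,0],[0.35,0.05,0],[0.35,0.05,0],[0.35,0.05,0],[0.35,0.05,0]],"rot":[[0,0,0.002],[0,0,0.002],[0,0,0.002],[0,0,0.002],[0,0,0.002],[0,0,0.002],[0,0,0.002],[0,0,0.002],[0,0,0.002],[0,0,0.002]]}' 60 && python3 st.py 3.8 &&
python3 -m creep '{"fingers":[-1,-1,-1,-1,-1,-1,-1,-1,-1,-1],"xyz":[[0.35,0.05,0],[0.35,0.05,0],[0.35,0.05,0],[0.35,0.05,0],[0.35,0.05,0],[0.35,0.05,0],[0.35,0.05,0],[0.35,0.05,0],[0.35,0.05,0],[0.35,0.05,0]],"rot":[[0,0,0.002],[0,0,0.002],[0,0,0.002],[0,0,0.002],[0,0,0.002],[0,0,0.002],[0,0,0.002],[0,0,0.002],[0,0,0.002],[0,0,0.002]]}' 60 && python3 st.py 3.8
```

```text
time: 27.12
position: [534.1, -228.2, 5.9]
tcp_rot: [0.564, -3.09, 0.01]
ft_force: [-3.4, -2.8, 1.3]
gripper_width: -0.1
t 27.12 pliers xy -184.9 42.6 z 5.9 th 0.197 F 3.5 fz 1.3 toolyaw 110.7 tilt [ 0.001 -0.006]
time: 27.95
position: [535.0, -228.3, 5.9]
tcp_rot: [0.599, -3.077, 0.008]
ft_force: [-3.5, -3.3, 1.7]
gripper_width: -0.0
t 27.95 pliers xy -185.2 41.7 z 5.9 th 0.202 F 3.7 fz 1.7 toolyaw 112.0 tilt [-0.005 -0.006]
time: 28.78
position: [534.9, -228.6, 6.0]
tcp_rot: [0.634, -3.062, 0.006]
ft_force: [-4.0, -3.6, 1.0]
gripper_width: -0.0
t 28.78 pliers xy -185.5 42.0 z 6.0 th 0.2 F 4.2 fz 1.0 toolyaw 113.4 tilt [-0.014 -0.007]
```

Stalled on the cover at θ≈0.2. The push force is set by the row step, at about 11 N/mm, so I can ramp it up safely.

```bash
python3 -m creep '{"fingers":[-1,-1,-1,-1,-1,-1,-1,-1,-1,-1],"xyz":[[0.5,0,0],[0.5,0,0],[0.5,0,0],[0.6,0,0],[0.6,0,0],[0.6,0,0],[0.6,0,0],[0.6,0,0],[0.6,0,0],[0.6,0,0]],"rot":[[0,0,0],[0,0,0],[0,0,0],[0,0,0],[0,0,0],[0,0,0],[0,0,0],[0,0,0],[0,0,0],[0,0,0]]}' 60; python3 st.py
```

```text
time: 29.62
position: [535.1, -228.6, 6.1]
tcp_rot: [0.637, -3.048, -0.001]
ft_force: [-3.8, -4.0, 2.2]
gripper_width: -0.1
t 29.62 pliers xy -185.5 41.8 z 6.1 th 0.201 F 4.0 fz 2.2 toolyaw 113.6 tilt [-0.027 -0.005]
```

```bash
python3 -m creep '{"fingers":[-1,-1,-1,-1,-1,-1,-1,-1,-1,-1],"xyz":[[0.6,0,0],[0.6,0,0],[0.6,0,0],[0.6,0,0],[0.6,0,0],[0.6,0,0],[0.6,0,0],[0.6,0,0],[0.6,0,0],[0.6,0,0]],"rot":[[0,-0.004,0],[0,-0.004,0],[0,-0.004,0],[0,-0.004,0],[0,-0.004,0],[0,-0.004,0],[0,-0.004,0],[0,-0.004,0],[0,-0.004,0],[0,-0.004,0]]}' 60; python3 st.py
```

```text
time: 30.45
position: [535.6, -228.6, 5.8]
tcp_rot: [-0.647, 3.073, -0.006]
ft_force: [-4.5, -3.1, 3.2]
gripper_width: 0.1
t 30.45 pliers xy -185.6 41.2 z 5.8 th 0.204 F 4.7 fz 3.2 toolyaw 113.8 tilt [ 0.002 -0.004]
```

```bash
python3 -m creep '{"fingers":[-1,-1,-1,-1,-1,-1,-1,-1,-1,-1],"xyz":[[0.9,0,0],[0.9,0,0],[0.9,0,0],[0.9,0,0],[0.9,0,0],[0.9,0,0],[0.9,0,0],[0.9,0,0],[0.9,0,0],[0.9,0,0]],"rot":[[0,-0.002,0],[0,-0.002,0],[0,-0.002,0],[0,-0.002,0],[0,-0.002,0],[0,-0.002,0],[0,-0.002,0],[0,-0.002,0],[0,-0.002,0],[0,-0.002,0]]}' 60; python3 st.py; python3 -c "
from h import *
s=arm.observe();print(s['moment'],s['ft_force'])"
```

```text
time: 31.28
position: [536.5, -228.6, 5.7]
tcp_rot: [-0.652, 3.069, -0.003]
ft_force: [-4.9, -3.3, 3.7]
gripper_width: 0.1
t 31.28 pliers xy -185.8 40.4 z 5.7 th 0.209 F 5.2 fz 3.7 toolyaw 114.0 tilt [ 0.005 -0.001]
[-0.59447981  0.86680598 -0.05907693] [-4.93384981 -3.34510424  3.73009461]
```

```bash
python3 -m creep '{"fingers":[-1,-1,-1,-1,-1,-1,-1,-1,-1,-1],"xyz":[[1.3,0.2,0],[1.3,0.2,0],[1.3,0.2,0],[1.3,0.2,0],[1.3,0.2,0],[1.3,0.2,0],[1.3,0.2,0],[1.3,0.2,0],[1.3,0.2,0],[1.3,0.2,0]],"rot":[[0,-0.002,0],[0,-0.002,0],[0,-0.002,0],[0,-0.002,0],[0,-0.002,0],[0,-0.002,0],[0,-0.002,0],[0,-0.002,0],[0,-0.002,0],[0,-0.002,0]]}' 60; python3 st.py
```

```text
time: 32.12
position: [537.3, -228.6, 5.7]
tcp_rot: [0.662, -3.07, 0.0]
ft_force: [-5.9, -3.7, 3.9]
gripper_width: 0.1
t 32.12 pliers xy -185.9 39.5 z 5.7 th 0.213 F 6.1 fz 3.9 toolyaw 114.3 tilt [-0.001 -0.001]
```

```bash
python3 -m creep '{"fingers":[-1,-1,-1,-1,-1,-1,-1,-1,-1,-1],"xyz":[[1.8,0.4,0],[1.8,0.4,0],[1.8,0.4,0],[1.8,0.4,0],[1.8,0.4,0],[1.8,0.4,0],[1.8,0.4,0],[1.8,0.4,0],[1.8,0.4,0],[1.8,0.4,0]],"rot":[[0,-0.003,0],[0,-0.003,0],[0,-0.003,0],[0,-0.003,0],[0,-0.003,0],[0,-0.003,0],[0,-0.003,0],[0,-0.003,0],[0,-0.003,0],[0,-0.003,0]]}' 60; python3 st.py
```

```text
time: 32.95
position: [538.7, -228.6, 5.8]
tcp_rot: [0.674, -3.062, 0.001]
ft_force: [-7.0, -4.9, 4.0]
gripper_width: 0.0
t 32.95 pliers xy -186.2 38.2 z 5.8 th 0.22 F 7.3 fz 4.0 toolyaw 114.8 tilt [-0.006 -0.002]
```

```bash
python3 -m creep '{"fingers":[-1,-1,-1,-1,-1,-1,-1,-1,-1,-1],"xyz":[[2.3,0.5,0],[2.3,0.5,0],[2.3,0.5,0],[2.3,0.5,0],[2.3,0.5,0],[2.3,0.5,0],[2.3,0.5,0],[2.3,0.5,0],[2.3,0.5,0],[2.3,0.5,0]],"rot":[[0,-0.004,0],[0,-0.004,0],[0,-0.004,0],[0,-0.004,0],[0,-0.004,0],[0,-0.004,0],[0,-0.004,0],[0,-0.004,0],[0,-0.004,0],[0,-0.004,0]]}' 60; python3 st.py
```

```text
time: 33.78
position: [546.9, -227.7, 5.5]
tcp_rot: [0.689, -3.065, 0.007]
ft_force: [-9.4, -5.8, 6.0]
gripper_width: 0.1
t 33.78 pliers xy -187.0 30.0 z 5.5 th 0.265 F 10.1 fz 6.0 toolyaw 115.3 tilt [ 0.001 -0.005]
```

The handle jumped 8 mm (about 3.3 mm at the foot), so the cover has given. The force is now 10 N, so I stop here, release, and let the handle spring open.

```bash
python3 -m creep '{"fingers":[-1,-1,-1,-1,-1,-1,-1,-1,-1,-1],"xyz":[[0,0,0],[0,0,0],[0,0,0],[-3,0,0],[-5,0,0],[-8,-1,0],[-9,-2,0],[-10,-2,0],[-10,-2,0],[-10,-2,0]],"rot":[[0,0,0],[0,0,0],[0,0,0],[0,0,0],[0,0,0],[0,0,0],[0,0,0],[0,0,0],[0,0,0],[0,0,0]]}' 60; python3 st.py
python3 -m creep '{"fingers":[-1,-1,-1,-1,-1,-1,-1,-1,-1,-1],"xyz":[[-8,0,0],[-8,0,0],[-3,0,10],[0,0,25],[0,5,30],[0,15,30],[0,25,10],[0,30,0],[0,30,0],[0,30,0]],"rot":[[0,0,-0.04],[0,0,-0.04],[0,0,-0.04],[0,0,-0.04],[0,0,-0.04],[0,0,-0.04],[0,0,0],[0,0,0],[0,0,0],[0,0,0]]}' 60; python3 st.py
```

```text
time: 34.62
position: [486.8, -233.4, 5.0]
tcp_rot: [0.691, -3.063, -0.002]
ft_force: [-0.3, 0.7, 0.2]
gripper_width: -0.2
t 34.62 pliers xy -180.6 90.0 z 5.0 th -0.065 F 0.4 fz 0.2 toolyaw 115.4 tilt [-0.002  0.001]
time: 35.45
position: [461.7, -101.3, 116.5]
tcp_rot: [-0.272, 3.115, -0.003]
ft_force: [0.8, -0.2, 0.2]
gripper_width: 0.1
t 35.45 pliers xy -46.1 88.3 z 116.5 th -0.189 F -0.8 fz 0.2 toolyaw 100.0 tilt [ 0.015 -0.001]
```

```bash
python3 -m creep '{"fingers":[0.05,0.05,0.05,0.05,0.05,0.05,0.05,0.05,0.05,0.05],"xyz":[[10,20,3],[10,20,3],[10,20,3],[8,20,0],[7,17,0],[7,17,0],[4,4,0],[0,0,0],[0,0,0],[0,0,0]],"rot":[[0,0,0.02],[0,0,0.02],[0,0,0],[0,0,0],[0,0,0],[0,0,0],[0,0,0],[0,0,0],[0,0,0],[0,0,0]]}' 60
cat > chk.py <<'E'
from look import *
c,im=look([("sensor_mid",25),("pliers",0)],"pics/chk.png")
s=arm.observe(); print(s["position"],R.from_rotvec(s["tcp_rot"]).as_matrix()[:,1:].round(3).tolist())
for f in("w6","chk"):
    b=cv2.imread(f"pics/{f}.png"); h=cv2.cvtColor(b,cv2.COLOR_BGR2HSV)
    g=(h[...,0]>40)&(h[...,0]<90)&(h[...,1]>60)
    g=g[150:260,270:380]; ys,xs=np.nonzero(g); print(f,"green",g.sum(),(xs.mean()+270,ys.mean()+150) if len(xs) else "")
    m=(h[...,1]<70)&(h[...,2]>110); gray=cv2.cvtColor(b,cv2.COLOR_BGR2GRAY)
    for col in (305,312,320): print(col,[int(v) for v in gray[180:250:2,col]])
E
python3 chk.py
```

```text
time: 36.28
position: [516.9, 24.8, 128.5]
tcp_rot: [-0.339, 3.095, -0.001]
ft_force: [0.2, 0.2, 0.0]
gripper_width: 44.5
sensor_mid 0.85 [587. 354.] [629.1 328.9  25. ]
sensor_mid 0.57 [321. 193.] [518.   24.8  25. ]
sensor_mid 0.57 [158. 329.] [ 693.4 -103.    25. ]
pliers 0.82 [250. 191.] [538.5 -37.4   0. ]
[516.85514893  24.67222383 128.42258983] [[-0.216, 0.028], [0.976, 0.003], [-0.003, -1.0]]
w6 green 86 (np.float64(312.8255813953488), np.float64(222.7325581395349))
305 [143, 152, 150, 150, 149, 146, 96, 91, 92, 91, 104, 144, 152, 150, 150, 178, 216, 230, 231, 230, 185, 112, 128, 168, 168, 163, 160, 141, 99, 130, 169, 200, 222, 231, 232]
312 [134, 153, 151, 150, 149, 149, 104, 63, 72, 92, 94, 136, 150, 212, 226, 229, 231, 230, 230, 230, 210, 129, 114, 162, 172, 168, 164, 156, 140, 128, 112, 140, 168, 186, 194]
320 [117, 153, 152, 152, 150, 149, 119, 94, 95, 94, 95, 117, 223, 230, 230, 230, 229, 229, 229, 230, 227, 158, 112, 146, 178, 173, 168, 164, 148, 141, 141, 140, 139, 138, 138]
chk green 0 
305 [106, 107, 132, 136, 112, 95, 96, 94, 225, 231, 232, 232, 232, 232, 232, 231, 231, 171, 165, 161, 157, 154, 111, 88, 87, 86, 84, 83, 100, 132, 158, 177, 190, 201, 210]
312 [151, 150, 219, 231, 231, 103, 97, 97, 220, 231, 230, 231, 231, 231, 231, 231, 231, 178, 171, 165, 162, 157, 118, 89, 87, 88, 96, 130, 170, 200, 223, 233, 233, 233, 232]
320 [152, 151, 225, 231, 178, 103, 99, 100, 211, 230, 230, 230, 230, 231, 231, 230, 230, 179, 173, 168, 163, 160, 138, 142, 143, 141, 141, 116, 118, 154, 180, 196, 204, 198, 176]
```

The green gap has disappeared (86 px → 0 px), so the cover is home. Measuring the sensor's top face for the regrasp.

Run:
```python
from h import *
b=cv2.imread("pics/chk.png"); c=cal("wrist"); s=arm.observe()
m=cv2.inRange(cv2.cvtColor(b,cv2.COLOR_BGR2GRAY),205,255); m[:, :280]=0; m[:,370:]=0; m[:190]=0; m[225:]=0
n,l,st,ce=cv2.connectedComponentsWithStats(m)
for i in range(1,n):
    if st[i,4]>100:
        ys,xs=np.nonzero(l==i); W=np.array([back("",(x,y),50,c)[:2] for x,y in zip(xs,ys)],np.float32)
        print(st[i],cv2.minAreaRect(W),W.mean(0))
Rt=R.from_rotvec(s["tcp_rot"]).as_matrix(); print(s["position"])
```

```text
[301 196  43  19 739] ((518.3412475585938, 26.078041076660156), (14.4530668258667, 32.4624137878418), 10.785151481628418) [518.394     25.949823]
[516.85514893  24.67222383 128.42258983]
```

```bash
python3 -m creep '{"fingers":[0.1,0.1,0.1,0.1,0.1,0.1,0.1,0.1,0.1,0.1],"xyz":[[2,1.5,0],[0,0,0],[0,0,-10],[0,0,-12],[0,0,-12],[0,0,-8],[0,0,0],[0,0,0],[0,0,0],[0,0,0]],"rot":[[-0.003,0.028,-0.02],[0,0,0],[0,0,0],[0,0,0],[0,0,0],[0,0,0],[0,0,0],[0,0,0],[0,0,0],[0,0,0]]}' 60; python3 st.py
```

```text
time: 37.27
position: [516.0, 22.2, 82.0]
tcp_rot: [0.304, -3.126, 0.001]
ft_force: [0.1, -0.3, -0.6]
gripper_width: 46.8
t 37.27 pliers xy 64.1 10.4 z 82.0 th nan F nan fz -0.6 toolyaw 101.1 tilt [-0.001 -0.001]
```

```bash
python3 -m creep '{"fingers":[0.1,0.1,0.1,0.1,0.1,0.1,0.1,0.1,0.1,0.1],"xyz":[[3,4,0],[0,0,0],[0,0,0],[0,0,-6],[0,0,-6],[0,0,-5],[0,0,0],[0,0,0],[0,0,0],[0,0,0]],"rot":[[0,0,0],[0,0,0],[0,0,0],[0,0,0],[0,0,0],[0,0,0],[0,0,0],[0,0,0],[0,0,0],[0,0,0]]}' 60; python3 st.py
```

```text
time: 38.1
position: [520.9, 26.9, 64.9]
tcp_rot: [-0.305, 3.124, -0.002]
ft_force: [0.2, -0.2, 0.8]
gripper_width: 47.0
t 38.1 pliers xy 67.7 4.7 z 64.9 th nan F nan fz 0.8 toolyaw 101.1 tilt [ 0.003 -0.001]
```

```bash
python3 -m creep '{"fingers":[0.1,0.1,0.1,0.1,0.1,0.1,0.1,0.1,0.1,0.1],"xyz":[[-1,-0.7,-7],[0,0,-7],[0,0,-7],[0,0,-6],[0,0,-4],[0,0,0],[0,0,0],[0,0,0],[0,0,0],[0,0,0]],"rot":[[0,0,0],[0,0,0],[0,0,0],[0,0,0],[0,0,0],[0,0,0],[0,0,0],[0,0,0],[0,0,0],[0,0,0]]}' 60; python3 st.py
python3 -m creep '{"fingers":[-1,-1,-1,-1,-1,-1,-1,-1,-1,-1],"xyz":[[0,0,0],[0,0,0],[0,0,0],[0,0,0],[0,0,0],[0,0,0],[0,0,0],[0,0,0],[0,0,0],[0,0,0]],"rot":[[0,0,0],[0,0,0],[0,0,0],[0,0,0],[0,0,0],[0,0,0],[0,0,0],[0,0,0],[0,0,0],[0,0,0]]}' 35; python3 st.py
```

```text
time: 38.93
position: [519.3, 26.0, 30.0]
tcp_rot: [-0.304, 3.125, -0.002]
ft_force: [0.2, 0.4, -0.4]
gripper_width: 46.6
t 38.93 pliers xy 67.2 6.4 z 30.0 th nan F nan fz -0.4 toolyaw 101.1 tilt [ 0.002 -0.001]
time: 39.77
position: [519.7, 26.0, 30.6]
tcp_rot: [-0.304, 3.124, -0.002]
ft_force: [0.5, 0.2, -1.1]
gripper_width: 33.1
t 39.77 pliers xy 67.1 6.1 z 30.6 th nan F nan fz -1.1 toolyaw 101.1 tilt [ 0.003 -0.001]
```

```bash
python3 -m creep '{"fingers":[-1,-1,-1,-1,-1,-1,-1,-1,-1,-1],"xyz":[[2,0,4],[2,0,12],[0,0,18],[0,0,20],[0,10,15],[-5,20,0],[-8,25,0],[-8,25,0],[-10,25,0],[-10,25,0]],"rot":[[0,0,0],[0,0,0],[0,0,0],[0,0,0],[0,0,0],[0,0,0],[0,0,0],[0,0,0],[0,0,0],[0,0,0]]}' 35; python3 st.py
python3 - <<'E'
from h import *
c=cal("wrist"); optics.get_image("wrist")
for d in nets.pinpoint("tray","wrist")[:1]: print(d["conf"],back("",d["xy"],0,c))
for d in nets.pinpoint("sensor_mid","wrist"): print(d["conf"],d["xy"])
E
```

```text
time: 40.6
position: [486.1, 156.1, 106.8]
tcp_rot: [-0.289, 3.119, -0.003]
ft_force: [0.2, -0.0, -0.5]
gripper_width: 32.4
t 40.6 pliers xy 201.3 13.0 z 106.8 th -0.333 F -0.2 fz -0.5 toolyaw 100.6 tilt [ 0.01  -0.001]
0.88 [443.94365549 233.45957425   0.        ]
0.79 [323.5, 249.9]
0.64 [465.6, 370.9]
```

```bash
python3 -m creep '{"fingers":[-1,-1,-1,-1,-1,-1,-1,-1,-1,-1],"xyz":[[-9,17,0],[-9,17,0],[-9,17,0],[-6,10,0],[-2,5,0],[0,0,0],[0,0,-10],[0,0,-10],[0,0,0],[0,0,0]],"rot":[[0,0.01,0],[0,0,0],[0,0,0],[0,0,0],[0,0,0],[0,0,0],[0,0,0],[0,0,0],[0,0,0],[0,0,0]]}' 35; python3 st.py
python3 -c "
from h import *
c=cal('wrist'); optics.get_image('wrist')
print(arm.observe()['position'])
for d in nets.pinpoint('tray','wrist')[:1]: print(d['conf'],back('',d['xy'],0,c))"
```

```text
time: 41.58
position: [454.8, 218.0, 85.5]
tcp_rot: [-0.289, 3.125, -0.009]
ft_force: [-0.0, -0.8, -0.3]
gripper_width: 32.8
t 41.58 pliers xy 268.2 31.4 z 85.5 th -0.177 F -0.2 fz -0.3 toolyaw 100.6 tilt [ 0.004 -0.006]
[454.34139017 217.83211802  85.31301606]
0.77 [444.35068329 234.02190459   0.        ]
```

```bash
python3 -m creep '{"fingers":[-1,-1,-1,-1,-1,-1,-1,-1,-1,-1],"xyz":[[-7,14,0],[0,0,-8],[0,0,-8],[0,0,-8],[0,0,-8],[0,0,-6],[0,0,-4],[0,0,0],[0,0,0],[0,0,0]],"rot":[[0,0,0],[0,0,0],[0,0,0],[0,0,0],[0,0,0],[0,0,0],[0,0,0],[0,0,0],[0,0,0],[0,0,0]]}' 35; python3 st.py
```

```text
time: 42.52
position: [448.5, 229.5, 38.6]
tcp_rot: [-0.285, 3.127, -0.012]
ft_force: [0.8, -0.8, -1.0]
gripper_width: 32.4
t 42.52 pliers xy 280.7 35.3 z 38.6 th -0.154 F -1.0 fz -1.0 toolyaw 100.4 tilt [ 0.003 -0.008]
```

Contact is expected at z ≈ 33.6, so lower gently.

```bash
python3 -m creep '{"fingers":[-1,-1,-1,-1,-1,-1,-1,-1,-1,-1],"xyz":[[0,0,0],[0,0,-1],[0,0,-1],[0,0,-1],[0,0,-0.7],[0,0,-0.7],[0,0,-0.7],[0,0,0],[0,0,0],[0,0,0]],"rot":[[0,0,0],[0,0,0],[0,0,0],[0,0,0],[0,0,0],[0,0,0],[0,0,0],[0,0,0],[0,0,0],[0,0,0]]}' 35; python3 st.py
```

```text
time: 43.35
position: [450.1, 230.2, 34.8]
tcp_rot: [-0.285, 3.123, -0.01]
ft_force: [-0.1, 0.8, -0.9]
gripper_width: 33.0
t 43.35 pliers xy 281.1 33.5 z 34.8 th -0.16 F 0.3 fz -0.9 toolyaw 100.4 tilt [ 0.006 -0.006]
```

```bash
python3 -m creep '{"fingers":[-1,-1,-1,-1,-1,-1,-1,-1,-1,-1],"xyz":[[0,0,-0.7],[0,0,-0.7],[0,0,-0.7],[0,0,-0.7],[0,0,0],[0,0,0],[0,0,0],[0,0,0],[0,0,0],[0,0,0]],"rot":[[0,0,0],[0,0,0],[0,0,0],[0,0,0],[0,0,0],[0,0,0],[0,0,0],[0,0,0],[0,0,0],[0,0,0]]}' 35; python3 st.py
```

```text
time: 44.18
position: [451.2, 230.6, 33.4]
tcp_rot: [-0.285, 3.121, -0.01]
ft_force: [-0.8, 0.4, 0.7]
gripper_width: 32.8
t 44.18 pliers xy 281.2 32.4 z 33.4 th -0.165 F 0.9 fz 0.7 toolyaw 100.4 tilt [ 0.008 -0.006]
```

```bash
python3 -m creep '{"fingers":[0.1,0.1,0.1,0.1,0.1,0.1,0.1,0.1,0.1,0.1],"xyz":[[0,0,0],[0,0,0],[0,0,0],[0,0,0],[0,0,0],[0,0,0],[0,0,5],[0,0,10],[0,0,20],[0,0,30]],"rot":[[0,0,0],[0,0,0],[0,0,0],[0,0,0],[0,0,0],[0,0,0],[0,0,0],[0,0,0],[0,0,0],[0,0,0]]}' 35
python3 -m creep '{"fingers":[0.1,0.1,0.1,0.1,0.1,0.1,0.1,0.1,0.1,0.1],"xyz":[[0,0,20],[0,0,20],[0,0,10],[0,0,0],[0,0,0],[0,0,0],[0,0,0],[0,0,0],[0,0,0],[0,0,0]],"rot":[[0,0,0],[0,0,0],[0,0,0],[0,0,0],[0,0,0],[0,0,0],[0,0,0],[0,0,0],[0,0,0],[0,0,0]]}' 35
python3 - <<'E'
from look import *
c,im=look([("sensor_mid",28),("tray",0)],"pics/end.png")
s=arm.observe(); print(s["position"],s["ft_force"])
b=cv2.imread("pics/end.png"); g=cv2.cvtColor(b,cv2.COLOR_BGR2GRAY); h=cv2.cvtColor(b,cv2.COLOR_BGR2HSV)
for d in nets.regions_of("sensor_mid","wrist")[:3]:
    x0,y0,x1,y1=map(int,d["bbox"]); k=d["mask"]; print(d["conf"],d["bbox"],"green",((h[...,0]>40)&(h[...,0]<90)&(h[...,1]>60)&k).sum())
    ys,xs=np.nonzero(k&(g>205)); 
    if len(xs)>50: print(cv2.minAreaRect(np.array([back("",(x,y),53,c)[:2] for x,y in zip(xs,ys)],np.float32)))
optics.get_image("top"); 
for l,z in(("sensor_mid",28),("handle_grip",26),("flux",0),("tin",0)):
    for d in nets.pinpoint(l,"top")[:3]: print(l,round(d["conf"],2),back("top",d["xy"],z).round(0))
for d in nets.spot_in("driver","top")[:1]: print(d)
E
```

```text
time: 45.02
position: [445.3, 228.1, 95.4]
tcp_rot: [0.285, -3.122, 0.017]
ft_force: [-0.8, -0.8, -0.2]
gripper_width: 46.9
time: 45.85
position: [446.8, 228.8, 153.1]
tcp_rot: [-0.286, 3.128, -0.013]
ft_force: [-0.5, -0.5, 0.7]
gripper_width: 47.0
sensor_mid 0.94 [323. 192.] [450.5 230.4  28. ]
sensor_mid 0.86 [373. 357.] [626.7 319.9  28. ]
sensor_mid 0.61 [206. 373.] [684.7 140.1  28. ]
tray 0.67 [328. 178.] [443.7 234.7   0. ]
[447.04511334 228.88242369 153.53371854] [ 0.76314468  0.37551482 -0.09137504]
0.75 [348.9, 312.3, 381.0, 371.6] green 53
0.67 [180.7, 367.8, 213.3, 397.3] green 5
((684.6783447265625, 135.40640258789062), (19.588563919067383, 21.4725341796875), 10.980429649353027)
0.62 [302.8, 176.5, 344.3, 221.0] green 0
((450.4178466796875, 230.7455291748047), (14.135468482971191, 31.912553787231445), 10.526726722717285)
sensor_mid 0.86 [615. 318.  28.]
sensor_mid 0.68 [683. 147.  28.]
sensor_mid 0.59 [451. 232.  28.]
handle_grip 0.94 [ 515. -223.   26.]
flux 0.53 [689.  49.   0.]
tin 0.86 [ 728. -118.    0.]
```

```bash
python3 -c "
from cell import arm
print(arm.finish_job())"
```

```text
the job is handed in; nothing more can be done
None
```

I placed the small sensor at the pads with its cover facing the screw foot and let go, then squeezed the free handle with the shut fingertips. The cover gave somewhere above 7.3 N: the handle jumped about 8 mm, and I stopped at about 10 N. After backing off so the handle sprang open, I regrasped the sensor, stood it in the tray and handed in at about 46 s of 72 s. The hand-in reports no verdict.

**Last checks**
- **Cover:** the green gap is gone (86 px while loose, 0 px after the squeeze and again in the tray), so it looks home. I didn't measure its travel directly.
- **Sensor in the tray:** it stands about 6 mm off the tray centre. Its measured top face lies directly over its centre, so it is upright.
- **Handle:** it is back at its open position, about (515, -223) mm.
- **Bystanders:** the bottle and tin are within about 8 mm of where they started, which is the scatter of the measurements. I didn't confirm the screwdriver: the network missed it in the last picture, but no move went near it.

**What disagreed**
- **Fingertip height:** on the first try the shut fingers passed over the handle without moving it, so the tips stand higher than stated. I went about 20 mm lower, and the handle then moved.
- **Force peak:** I inferred the give from the handle's jump and the green gap, because forces were only read between calls and the peak itself was not recorded.

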